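Pack the brioche buns into the carrier, lock its cover and open its vent

ROBOT

A 6-joint arm with a two-finger parallel gripper is mounted at the origin on a cart in front of the work surface, level with it; the furniture and walls round the work are solid. World frame = base frame: x ahead of the robot, y to its left, z up, the work surface at z = 0. Lengths are in m, angles in rad, forces in N, time in s.
With the tool pointing down it reaches from about 0.425 to 0.95 m from the base axis. Payload 3.5 kg.
Tool frame: the origin (TCP) lies midway between the tips of the shut fingers; the grasp point (between the pads) lies 19 mm behind it; z points along the fingers, y is the line along which they close (so a half turn about z gives the same grasp; the last joint's range is limited). The gripper opens to 85 mm and grips with 20 to 120 N. Pads are 22 mm wide; open, the fingers measure 114 mm over their backs; the gripper's body (76 mm by 85 mm) begins 54 mm behind the grasp point. The pads swing forward as they close: fully open they stand 13 mm farther back than shut.
Start: joints at [0.957, 0.286, 1.577, -0, 1.279, -0.15], TCP at [0.302, 0.604, 0.231] pointing down, gripper open.
Joint ranges: [-2.77, 2.77], [-0.9, 2.22], [0.21, 2.48], [-1.53, 4.67], [0.24, 2.81], [-2.84, 2.84]. Speed limits (rad/s): [2.79, 2.79, 3.14, 3.14, 3.14, 3.14].

INTERFACE

Orientations are given as a unit quaternion [w, x, y, z].
In Python, from plant import bot, vision gives the robot as it stands.
- The arm moves only by the shell command python3 -m jog 'ROWS'. ROWS is JSON, a list of rows, each an object with "travel": the shift along the tool's x, y, z normalised to -1 to 1, where 1 is 0.5 m, a list of three; "yaw": the turn about the tool's z normalised to -1 to 1, where 1 is pi rad; "jaw": the opening, from -1 (shut) to 1 (fully open). A call has 1 to 20 rows; each row is the pose to reach, as a shift and turn from the pose commanded when the call began, along the tool's axes at that moment, turning the shorter way round; what a row does not reach only later rows make up. A row lasts 1/12 s, in which the tool goes at most 41.7 mm and 7.16 degrees, less where a joint would pass 70% of its speed; a pose out of reach is approached as far as the arm can. A call with a number of a shift or a turn outside -1 to 1 is refused whole. A call with a gripper value outside its range is refused whole. The fingers move at their own pace and stop on an object; the grip force is fixed at half the most. Time passes only in rows, so rows that repeat a pose let the fingers close. It gives the time, the measured TCP pose, the force, the opening and the grip force at its end, in the units of the state.
- bot.read_state(): the state, without advancing time (a new reading comes with each control period).
- vision.snapshot(name): name is "side" or "top"; returns (picture, depth): 480x640x3 uint8, red, green, blue; 480x640 float32, m along the optical axis (not along the pixel's ray), 0 where there is no reading.
- vision.camera_model(name): a dict with "fx", "fy", "cx", "cy" (pixels), "rvec" (rotation vector, rad) and "tvec" (3), from world to camera coordinates, as OpenCV has them. Camera axes: x right, y down, z forward; pixel columns grow to the right and rows downward; lengths in m; the calibration is good to about 2 mm. A picture is of the moment at which its call begins. camera_model takes no time and is no camera call.
- bot.job_done(): hands the job in; it is judged then, once.
The state is a dict: "t": time; "joint_pos": joint angles; "dq": joint speeds; "effort": joint torques, N m; "ee_pos": TCP position; "tcp_rot": TCP orientation; "wrist_force": force on the tool from outside, world axes, zero at the start; "moment": the same for the moment, N m; "grip_width": opening from 0.0 (shut) to 1.0 (fully open); "gripper_force": force on a finger pad.
Only numpy, scipy, OpenCV 4.12 (cv2) and the standard library are available. Lean on these libraries where they do the work, as an engineer would, in place of code of your own. Each camera call takes 0.05 s, during which the arm holds its last target. There are 200 camera calls.

TASK

Pack the brioche buns for delivery: draw the carrier's flush bolt, slide its cover fully open, and put every brioche bun from the bread board and the tray into the compartment in a single layer. Then slide the cover fully shut, slide the bolt fully home again so that the cover is locked, and slide the vent fully open so that the warm buns do not sweat. Leave the pastry, the jam jars and the mug where they are.

Things in the scene. Friction and masses are not known exactly. Their poses are not given: they have to be found in the camera images.
- carrier: cream pastry carrier, 289 (x) x 330 (y) x 85 mm high, fixed where it stands. Origin: centre of its underside; x away from the robot, turned 4 to 21 degrees to the left, y to the left along its length, z up. Right half: open-topped compartment under the sliding cover; left half: fixed deck, top at z = 71 mm, with the vent. Front rail 50 mm, back rail 14 mm, end walls 10 mm wide, tops at z = 85 mm.
- compartment (a point): centre of the compartment's floor, 10 mm above the sideboard, axes as the carrier's. Inside it is 225 mm (x) by 152 mm (y); the cover's underside is 66 mm above this floor, the rail tops 75 mm. Four buns fit in one layer, two by two; a bun lying on another stops the cover.
- cover (a joint): travel of the flat wooden cover (223 x 158 x 8 mm, top at z = 84 mm, running between the rails): 0 = shut, 0.152 m = fully open. It opens towards the carrier's +y (left), over the deck and the vent; 2 to 3 N moves it, it stays where it is left. It cannot move while the bolt is in its notch.
- cover_rib (a point): middle of the top of the cover's wooden pull rib, to pinch or push: 90 mm long along the carrier's x, 10 mm thick along y, standing 15 mm above the cover, 23 mm from the cover's left edge. It moves with the cover.
- lock_bolt (a joint): travel of the flush steel bolt in the front rail: 0 = home, its 20 mm wide tongue 12 mm deep in the 24 mm notch of the shut cover; 0.018 m = fully drawn. Drawn towards the carrier's -x (to the robot), shot towards +x. No handle: press on its ribbed pad and slide, 1.5 to 2 N along; it stays where it is left. It goes home only if the cover is fully shut; beyond 0.013 m the cover is free.
- bolt_pad (a point): centre of the top of the bolt's black ribbed pad, 20 mm (x) by 40 mm (y), 3 mm proud of the front rail (top at z = 88 mm); it does not give downwards and moves with the bolt
- vent_slide (a joint): travel of the flush steel vent slide in the deck: 0 = shut over the grille, 0.052 m = fully open, grille bare. It opens towards the carrier's +x (away from the robot). No handle: press on its ribbed pad and slide, 1.5 to 2 N along; it stays where it is left. The open cover lies over it.
- vent_pad (a point): centre of the top of the vent slide's black ribbed pad, 46 mm (x) by 38 mm (y), 3 mm proud of the deck (top at z = 74 mm); it does not give downwards and moves with the slide. The rails on either side stand 11 mm higher.
- bread_board: slatted wooden bread board, 340 (x) x 370 (y) mm, top 41 mm above the sideboard, in front of the robot, with a fixed sliced loaf (87 mm high) and end piece on its left half (y > 0) and buns on its right; fixed; origin at the centre of its underside
- bun_tray: wicker tray right of the board, yellow floor 318 mm along x and 248 mm along y, 5 mm above the sideboard, its low rim offers no resistance; other pastries stand fixed along its right edge, 40 mm or more right of its middle; fixed; origin at its centre underneath
- pastry: glazed pastry, 86x85x34 mm, at the far end of the tray, no bun, to be left alone; origin at the centre of its underside
- jam_fig: jam jar with a pale lid, 60 mm wide, 70 mm high, at the back, to be left alone; origin at the centre of its underside
- jam_apricot: jam jar with a blue lid, 60 mm wide, 70 mm high, at the back, to be left alone; origin at the centre of its underside
- mug_a: green mug, 79x109x98 mm, at the back, to be left alone; origin at its underside
- bun_1: coiled brioche bun, round, 66x65x42 mm, 45 g; origin at the centre of its underside, z up through the coil; on the bread board at first; three or four of the five buns are present
- bun_2: coiled brioche bun, round, 64x64x46 mm, 45 g; origin at the centre of its underside, z up through the coil; on the bread board at first; three or four of the five buns are present
- bun_3: coiled brioche bun, round, 66x66x48 mm, 45 g; origin at the centre of its underside, z up through the coil; on the bread board at first; three or four of the five buns are present
- bun_4: coiled brioche bun, round, 64x64x50 mm, 45 g; origin at the centre of its underside, z up through the coil; on the tray at first; three or four of the five buns are present
- bun_5: coiled brioche bun, round, 66x66x44 mm, 45 g; origin at the centre of its underside, z up through the coil; on the tray at first; three or four of the five buns are present
Things that resemble listed ones, but are neither listed nor needed, are in the scene too. What is shaped like the bun_3 but purple is not meant.

How it is judged:
By the outcome, as a careful person would: the job done as asked, in the order asked, and still so for the second after the job is handed in, with the robot touching nothing.
Of bun_1, bun_2, bun_3, bun_4, bun_5 only 3 to 4 are there at a start; the rules pass over those that are not, and their reading is None.
At some moment in a run one of bun_1, bun_2, bun_3, bun_4, bun_5 may be knocked a few centimetres aside while the robot is not near it.
Once in a run the grip may slacken for a moment while it holds something.
It also fails if it takes over 200 s, if anything falls off the work surface, if the arm or the gripper's body presses on something with over 40 N, if the wrist force passes 120 N, or if a joint passes its speed limit or range.

## Working session

There is one attempt and no reset: what is moved stays moved. The work goes in short steps, Python scripts to look and compute and a shell command to move; the robot and the scene stay as the last step left them, time stands still between calls to the robot, and variables do not carry over. Pictures are saved under pics/ and viewed, at most 14 in all, crops included, and the job is handed in when it is done.

```bash
ls; mkdir -p pics; cat > h.py <<'E'
import numpy as np, cv2
from plant import bot, vision
from scipy.spatial.transform import Rotation as R
def shot(n):
    p,d=vision.snapshot(n); return p,d
def cam(n):
    m=vision.camera_model(n); K=np.array([[m['fx'],0,m['cx']],[0,m['fy'],m['cy']],[0,0,1.]])
    return K,R.from_rotvec(np.ravel(m['rvec'])).as_matrix(),np.ravel(m['tvec'])
def cloud(n,d):
    K,Rm,t=cam(n); v,u=np.mgrid[:480,:640]
    c=np.stack([(u-K[0,2])/K[0,0]*d,(v-K[1,2])/K[1,1]*d,d],-1)
    return (c-t)@Rm
def ray(n,u,v,z):
    K,Rm,t=cam(n); o=-Rm.T@t; r=Rm.T@np.array([(u-K[0,2])/K[0,0],(v-K[1,2])/K[1,1],1])
    return o+r*(z-o[2])/r[2]
def proj(n,P):
    K,Rm,t=cam(n); c=Rm@np.asarray(P)+t; return (K@c/c[2])[:2]
def save(name,p): cv2.imwrite('pics/'+name+'.png',p[...,::-1])
def st():
    s=bot.read_state(); r=R.from_quat(np.array(s['tcp_rot'])[[1,2,3,0]]).as_matrix()
    return s,np.array(s['ee_pos']),r
E
python3 - <<'E'
from h import *
for n in('top','side'):
    p,d=shot(n); save(n+'0',p); np.savez('/tmp/'+n,p=p,d=d)
    K,Rm,t=cam(n); print(n,-Rm.T@t,K[0,0],(d>0).mean())
s,p,r=st(); print(s); print(r.round(3))
E
```

```text
pics
top [ 0.49651338 -0.11556405  1.65730222] 537.3469228535831 0.9959700520833333
side [-0.04952241 -1.48962642  1.11781337] 579.7119393683209 0.9959798177083333
{'t': 0.1, 'joint_pos': array([ 9.56987660e-01,  2.87135777e-01,  1.57803680e+00, -1.50815743e-05,
        1.27859442e+00, -1.49994200e-01]), 'dq': array([-1.91958988e-03, -2.51023406e-03, -2.21046936e-03, -7.97238185e-04,
        5.12618513e-04, -2.01665195e-05]), 'effort': array([ 9.35403477e-04, -4.07294226e+01, -2.93700367e+01, -1.19035412e-04,
        3.38555154e-03,  1.52497364e-05]), 'ee_pos': array([0.30159633, 0.60320905, 0.230043  ]), 'tcp_rot': array([-3.98474342e-04,  2.29831859e-01,  9.73229744e-01, -1.01153926e-03]), 'wrist_force': array([ 0.26150833, -0.67488277,  0.27537444]), 'moment': array([-0.02397512, -0.03038196,  0.03614005]), 'gripper_force': 0.0, 'grip_width': 0.9962372118802171}
[[-0.894  0.447 -0.001]
 [ 0.447  0.894 -0.002]
 [ 0.    -0.002 -1.   ]]
```

View pics/top0.png

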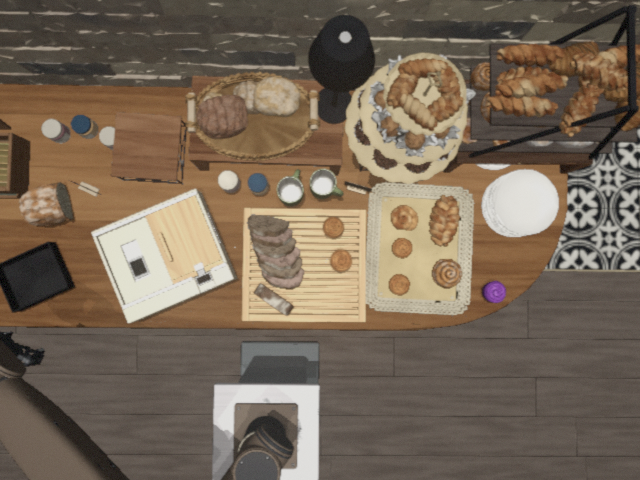

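View pics/side0.png

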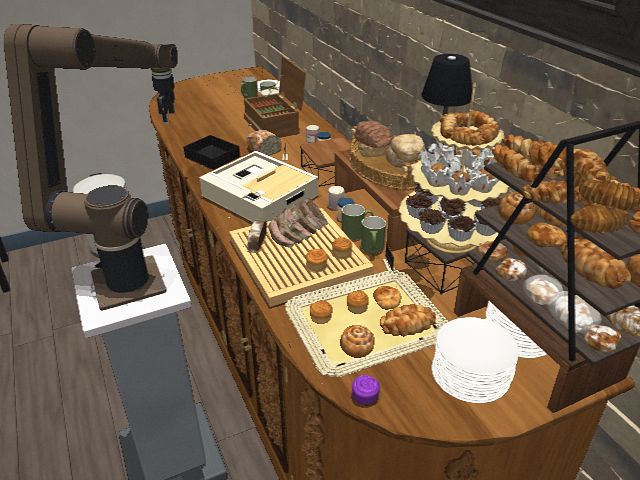

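The top view shows buns on the board at (333,227) and (341,260), and on the tray at (402,248) and (399,284). The pastry is at (404,217). The carrier is around (163,255), with the bolt pad near (204,277), the vent pad near (138,266) and the rib near (167,247). Next I'll measure these.

```bash
python3 - <<'E'
from h import *
D=np.load('/tmp/top.npz'); p,d=D['p'],D['d']; W=cloud('top',d)
hsv=cv2.cvtColor(p,cv2.COLOR_RGB2HSV)
crop=cv2.resize(p[180:330,85:240],None,fx=3.8,fy=3.8,interpolation=cv2.INTER_CUBIC); save('car',crop)
# carrier: height mask rails
m=((W[...,2]>.078)&(W[...,2]<.12)).astype(np.uint8); m[:,:85]=0;m[:,240:]=0;m[:185]=0;m[330:]=0
# footprint from z>0.06
f=((W[...,2]>.06)&(W[...,2]<.12)).astype(np.uint8); f[:,:85]=0;f[:,240:]=0;f[:185]=0;f[330:]=0
c=max(cv2.findContours(f,0,2)[0],key=cv2.contourArea)
pts=np.array([W[v,u,:2] for u,v in c[:,0]]); r=cv2.minAreaRect(pts.astype(np.float32)*1000); print('carrier',r)
# black pads
g=(p.max(-1)<70).astype(np.uint8); g[cv2.drawContours(np.zeros_like(g),[c],-1,1,-1)==0]=0
n,l,s,ce=cv2.connectedComponentsWithStats(g)
for i in range(1,n):
    if s[i,4]>8: print('blk',ce[i],s[i,2:],ray('top',*ce[i],.085))
# buns: height above support
for nm,(u,v),z0 in [('b1',(333,227),.041),('b2',(341,260),.041),('t1',(402,248),.005),('t2',(399,284),.005),('pastry',(404,217),.005)]:
    mm=(W[...,2]>z0+.015)&(W[...,2]<z0+.08); mm&=np.hypot(*(np.mgrid[:480,:640]-np.array([v,u])[:,None,None]))<15
    q=W[mm]; lo,hi=q.min(0),q.max(0); (cx,cy),rad=cv2.minEnclosingCircle((q[:,:2]*1000).astype(np.float32))
    print(nm,(cx,cy,rad),lo.round(3),hi.round(3),np.percentile(q[:,2],98)-z0)
m2=(W[...,2]>.060)&(W[...,2]<.15);m2[:,:245]=0;m2[:,365:]=0;m2[:210]=0;m2[320:]=0;q=W[m2];print('loaf',q.min(0),q.max(0))
m2=(W[...,2]>.03)&(W[...,2]<.2);m2[:,:380]=0;m2[:,470:]=0;m2[:195]=0;m2[310:]=0
n,l,s,ce=cv2.connectedComponentsWithStats(m2.astype(np.uint8))
for i in range(1,n):
    if s[i,4]>30: q=W[l==i];print(ce[i],q.min(0).round(3),q.max(0).round(3))
E
```

```text
carrier ((537.44482421875, 303.80035400390625), (289.89776611328125, 333.9979248046875), 23.659610748291016)
blk [136.87234043 267.12765957] [14 11 47] [0.50143832 0.37403281 0.085     ]
b1 (626.1222534179688, -193.40037536621094, 31.964078903198242) [ 0.597 -0.225  0.067] [ 0.657 -0.162  0.096] 0.051451116581737295
b2 (529.2396850585938, -216.95738220214844, 33.45750045776367) [ 0.497 -0.249  0.069] [ 0.562 -0.187  0.097] 0.052133483883882024
t1 (570.2305297851562, -404.101318359375, 31.80961799621582) [ 0.539 -0.433  0.025] [ 0.6   -0.373  0.062] 0.055705581196615006
t2 (458.75177001953125, -396.3970947265625, 33.45114517211914) [ 0.427 -0.428  0.02 ] [ 0.491 -0.364  0.061] 0.050919980727934085
pastry (659.2092895507812, -412.48114013671875, 43.71128463745117) [ 0.625 -0.455  0.02 ] [ 0.702 -0.371  0.047] 0.037274482587508435
loaf [ 0.36734363 -0.24946722  0.06012678] [0.66082566 0.06180609 0.13380427]
[443.4087531 220.388109 ] [ 0.577 -0.58   0.03 ] [ 0.733 -0.487  0.071]
[403.64480874 217.63661202] [ 0.627 -0.453  0.03 ] [ 0.701 -0.371  0.047]
[401.19884726 247.75504323] [ 0.539 -0.433  0.031] [ 0.6   -0.373  0.062]
[446.19170243 272.89127325] [ 0.45  -0.586  0.03 ] [ 0.538 -0.496  0.077]
[398.37096774 284.43817204] [ 0.427 -0.428  0.03 ] [ 0.491 -0.364  0.061]
```

View pics/car.png

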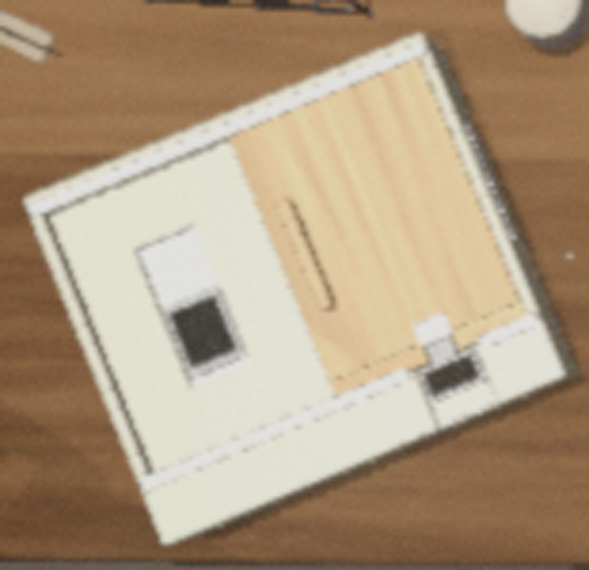

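The crop shows the carrier corners at (423,33), (25,200), (163,543) and (570,378), the bolt pad at (452,373), the vent pad at (203,330) and the rib from (290,200) to (332,308).

```bash
python3 - <<'E'
from h import *
D=np.load('/tmp/top.npz'); p,d=D['p'],D['d']; W=cloud('top',d)
w=lambda u,v,z:ray('top',85+(u+.5)/3.8-.5,180+(v+.5)/3.8-.5,z)
c=[w(423,33,.085),w(25,200,.085),w(163,543,.085),w(570,378,.085)]; c=np.array(c)[:,:2]
ctr=c.mean(0); print(ctr)
ang=[np.degrees(np.arctan2(*(a)[::-1])) for a in [c[0]-c[3],c[1]-c[2]]]+[np.degrees(np.arctan2(*(a)[::-1]))-90 for a in [c[1]-c[0],c[2]-c[3]]]
print(ang,[np.linalg.norm(a) for a in [c[0]-c[3],c[1]-c[2],c[1]-c[0],c[2]-c[3]]])
a=np.radians(np.mean(ang)); ex=np.array([np.cos(a),np.sin(a)]);ey=np.array([-ex[1],ex[0]])
for n,q in dict(bolt=w(452,373,.088),vent=w(203,330,.074),rib0=w(290,200,.099),rib1=w(332,308,.099),cov_l1=w(235,145,.084),cov_l0=w(335,395,.084),fr=w(410,370,.085)).items():
    print(n,q.round(4),'carrier',(q[:2]-ctr)@ex,(q[:2]-ctr)@ey)
u,v=int(85+452/3.8),int(180+373/3.8);print(W[v,u]); print(np.median(W[W[...,2]<.02][:,2]))
# check z calibrations: board top/tray/ deck/rail heights from both cams
for n in('top','side'):
    D=np.load(f'/tmp/{n}.npz');Q=cloud(n,D['d']).reshape(-1,3)
    loc=np.c_[(Q[:,:2]-ctr)@ex,(Q[:,:2]-ctr)@ey]
    k=(abs(loc[:,0]-.03)<.05)&(abs(loc[:,1]+.08)<.05);print(n,'cover z',np.median(Q[k,2]))
    k=(abs(loc[:,0])<.12)&(abs(loc[:,1]-.125)<.02);print(n,'deck z',np.median(Q[k,2]))
    k=(Q[:,2]>.06)&(Q[:,2]<.12)&(abs(loc[:,0])<.2)&(abs(loc[:,1])<.2);l=loc[k];print(np.percentile(l,[1,50,99],0))
    for b in [(.626,-.193),(.529,-.217),(.570,-.404),(.459,-.396)]:
        k=(np.hypot(*(Q[:,:2]-b).T)<.045)&(Q[:,2]>(.053 if b[1]>-.3 else .02));q=Q[k];print(b,q.min(0).round(3),q.max(0).round(3))
E
```

```text
[0.53674979 0.30108383]
[np.float64(24.159630502924344), np.float64(23.5248940628755), np.float64(23.959089520718848), np.float64(22.825786722760384)] [np.float64(0.28965352891033447), np.float64(0.2831033288339358), np.float64(0.3282737941950479), np.float64(0.33149783078604694)]
bolt [0.4729 0.1799 0.088 ] carrier -0.10704733260817532 -0.08541288658361294
vent [0.5034 0.3741 0.074 ] carrier -0.0012866676650716523 0.08024209914993358
rib0 [0.6028 0.3036 0.099 ] carrier 0.061585954075359765 -0.024141153387538347
rib1 [0.5212 0.2697 0.099 ] carrier -0.026856172178052348 -0.022539551699896264
cov_l1 [0.6457 0.3509 0.084 ] carrier 0.11973265932682195 0.0019839731296009133
cov_l0 [0.455  0.2693 0.084 ] carrier -0.08762419482881086 0.003645093819686463
fr [0.4748 0.2125 0.085 ] carrier -0.09227661521229952 -0.05628928492136508
[0.47218278 0.18252031 0.08312516]
-0.9187231797948636
top cover z 0.08481369322655008
top deck z 0.07233361000239208
[[-0.14073942 -0.16150999]
 [ 0.00130355  0.00079787]
 [ 0.14379967  0.16343655]]
(0.626, -0.193) [ 0.597 -0.225  0.067] [ 0.657 -0.162  0.096]
(0.529, -0.217) [ 0.497 -0.249  0.069] [ 0.562 -0.187  0.097]
(0.57, -0.404) [ 0.539 -0.433  0.025] [ 0.6   -0.373  0.062]
(0.459, -0.396) [ 0.427 -0.428  0.02 ] [ 0.491 -0.364  0.061]
side cover z 0.08125221607313712
side deck z 0.06849364704044122
[[-0.14739493 -0.16735052]
 [-0.01564944 -0.02599056]
 [ 0.15050725  0.16251803]]
(0.626, -0.193) [ 0.593 -0.232  0.053] [ 0.656 -0.165  0.089]
(0.529, -0.217) [ 0.494 -0.257  0.053] [ 0.558 -0.19   0.091]
(0.57, -0.404) [ 0.535 -0.442  0.02 ] [ 0.598 -0.38   0.056]
(0.459, -0.396) [ 0.424 -0.433  0.02 ] [ 0.49  -0.374  0.05 ]
```

```bash
cat >> h.py <<'E'
C=np.array([.5367,.3011]); A=np.radians(23.6); EX=np.array([np.cos(A),np.sin(A)]); EY=np.array([-EX[1],EX[0]])
def car(x,y,z,off=(0,0)): return np.r_[C+np.array(off)+x*EX+y*EY,z]
def plan(T,ang=None):
    "normalised travel/yaw from the present pose to each world target"
    s,p,r=st()
    a0=np.degrees(np.arctan2(r[1,1],r[0,1]))
    for t in np.atleast_2d(T): print('travel',np.round(r.T@(t-p)/.5,4),'mm',np.linalg.norm(t-p)*1000//1)
    if ang is not None: print('yaw',round((((a0-ang)+90)%180-90)/180,4),'from',a0)
E
python3 - <<'E'
from h import *
plan([[.4725,.178,.231],[.4725,.178,.135]],23.6)
E
```

```text
travel [-0.6861 -0.6077 -0.0008] mm 458.0
travel [-0.6862 -0.6073  0.1912] mm 468.0
yaw 0.2213 from 63.42565753932199
```

```bash
python3 -m jog '[{"travel":[-0.686,-0.607,0],"yaw":0.221,"jaw":-1},{"travel":[-0.686,-0.607,0],"yaw":0.221,"jaw":-1},{"travel":[-0.686,-0.607,0],"yaw":0.221,"jaw":-1},{"travel":[-0.686,-0.607,0],"yaw":0.221,"jaw":-1},{"travel":[-0.686,-0.607,0],"yaw":0.221,"jaw":-1},{"travel":[-0.686,-0.607,0],"yaw":0.221,"jaw":-1},{"travel":[-0.686,-0.607,0],"yaw":0.221,"jaw":-1},{"travel":[-0.686,-0.607,0],"yaw":0.221,"jaw":-1},{"travel":[-0.686,-0.607,0],"yaw":0.221,"jaw":-1},{"travel":[-0.686,-0.607,0],"yaw":0.221,"jaw":-1},{"travel":[-0.686,-0.607,0],"yaw":0.221,"jaw":-1},{"travel":[-0.686,-0.607,0],"yaw":0.221,"jaw":-1},{"travel":[-0.686,-0.607,0.19],"yaw":0.221,"jaw":-1},{"travel":[-0.686,-0.607,0.19],"yaw":0.221,"jaw":-1},{"travel":[-0.686,-0.607,0.19],"yaw":0.221,"jaw":-1},{"travel":[-0.686,-0.607,0.19],"yaw":0.221,"jaw":-1}]'
python3 - <<'E'
from h import *
s,p,r=st(); print(p,np.degrees(np.arctan2(r[1,1],r[0,1])),s['joint_pos'])
out=[]
for n in('top','side'):
    im,d=shot(n);np.savez('/tmp/'+n,p=im,d=d); u=proj(n,p); print(n,u)
    x,y=[int(round(k)) for k in u]; print([proj(n,car(*q)).round(1) for q in[(-.1445,-.165,.085),(.1445,-.165,.085),(-.1445,.165,.085),(.1445,.165,.085)]])
    c=cv2.resize(im[y-60:y+40,x-65:x+65],None,fx=6,fy=6,interpolation=cv2.INTER_CUBIC);cv2.drawMarker(c,(390,360),(255,0,0),0,20)
    save('g_'+n,c[::1] if n=='side' else c[100:])
E
```

```text
t: 1.43
ee_pos: [0.4693, 0.1784, 0.1317]
tcp_rot: [-0.004, 0.547, 0.837, -0.003]
wrist_force: [-0.1, 1.0, -1.2]
grip_width: -0.001
gripper_force: 0.0
[0.46925948 0.17842969 0.13173651] 23.64640153261522 [ 1.60958760e-01  1.74186763e-02  2.07310820e+00  8.09377899e-05
  1.06148892e+00 -2.51775207e-01]
top [201.14809911 279.28439606]
[array([234.1, 279. ]), array([196.4, 188. ]), array([128. , 323.7]), array([ 90.8, 231.6])]
side [251.67663438 183.75137741]
[array([261.7, 207.4]), array([318.6, 175.6]), array([198.8, 176.2]), array([256.2, 149.3])]
```

View pics/g_side.png

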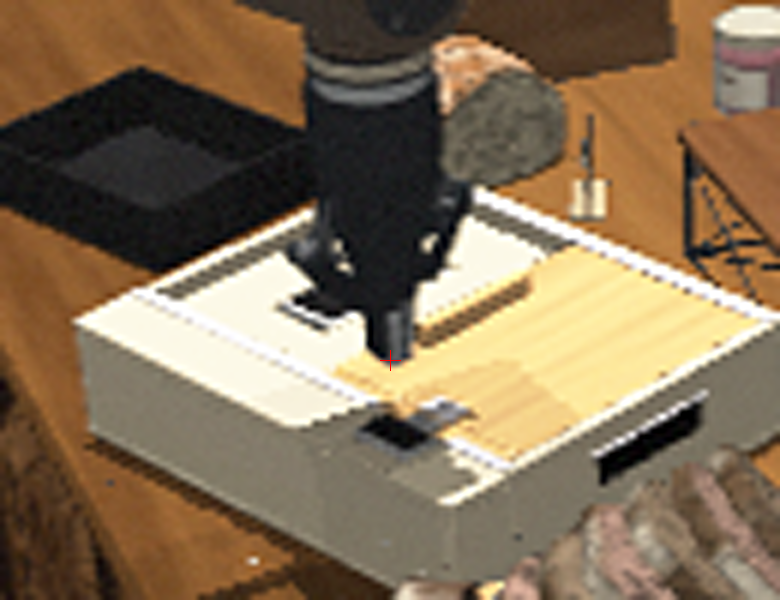

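The side view shows the tip on the projected TCP (390,360), so the side camera agrees with the arm. The bolt pad is at crop (395,432).

View pics/g_top.png

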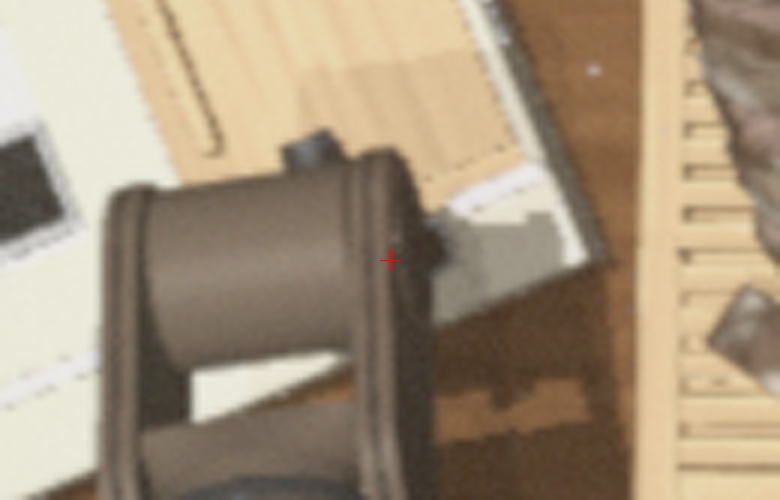

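```bash
python3 - <<'E'
from h import *
w=lambda u,v,z:ray('side',252-65+(u+.5)/6-.5,184-60+(v+.5)/6-.5,z)
print('pad side',w(395,432,.088),'corner FR',w(443,503,.085),'FL',w(75,322,.085), 'pred',car(-.1445,-.165,.085),car(-.1445,.165,.085))
E
```

```text
pad side [0.46678266 0.17350931 0.088     ] corner FR [0.46627685 0.09362282 0.085     ] FL [0.33710247 0.38610684 0.085     ] pred [0.47034318 0.09204971 0.085     ] [0.338228   0.39444942 0.085     ]
```

The top view shows only the arm covering the pad. The two cameras differ by about 4 mm, so I'll take the mean and descend to the pad.

```bash
sed -i 's/^C=np.array.*;  *A=/C=np.array([.5347,.2990]); A=/' h.py; grep -c '.5347' h.py; python3 -m jog '[{"travel":[0,0,0.07],"yaw":0,"jaw":-1},{"travel":[0,0,0.08],"yaw":0,"jaw":-1},{"travel":[0,0,0.086],"yaw":0,"jaw":-1},{"travel":[0,0,0.086],"yaw":0,"jaw":-1}]'; python3 -m jog '[{"travel":[0,0,0.004],"yaw":0,"jaw":-1},{"travel":[0,0,0.008],"yaw":0,"jaw":-1},{"travel":[0,0,0.008],"yaw":0,"jaw":-1}]'
```

```text
1
t: 1.87
ee_pos: [0.4735, 0.1792, 0.0945]
tcp_rot: [0.0, 0.547, 0.837, 0.0]
wrist_force: [0.3, 0.3, -0.4]
grip_width: 0.004
gripper_force: 0.0
t: 2.12
ee_pos: [0.4735, 0.1789, 0.0902]
tcp_rot: [0.001, 0.547, 0.837, 0.0]
wrist_force: [0.4, -0.2, -0.1]
grip_width: -0.001
gripper_force: 0.0
```

```bash
python3 -m jog '[{"travel":[0,-0.007,0.002],"yaw":0,"jaw":-1},{"travel":[0,-0.007,0.004],"yaw":0,"jaw":-1},{"travel":[0,-0.007,0.006],"yaw":0,"jaw":-1},{"travel":[0,-0.007,0.006],"yaw":0,"jaw":-1}]'
```

```text
t: 2.45
ee_pos: [0.4703, 0.1776, 0.088]
tcp_rot: [0.0, 0.547, 0.837, 0.0]
wrist_force: [-2.1, 0.1, 7.2]
grip_width: 0.002
gripper_force: 3.7
```

```bash
python3 -m jog '[{"travel":[0,0,0.002],"yaw":0,"jaw":-1},{"travel":[0,0,0.004],"yaw":0,"jaw":-1},{"travel":[0,0,0.004],"yaw":0,"jaw":-1}]'
```

```text
t: 2.7
ee_pos: [0.4704, 0.1777, 0.0879]
tcp_rot: [-0.0, 0.547, 0.837, -0.0]
wrist_force: [-7.5, -1.7, 17.4]
grip_width: 0.005
gripper_force: 8.9
```

```bash
python3 -m jog '[{"travel":[0,-0.008,0],"yaw":0,"jaw":-1},{"travel":[0,-0.016,0],"yaw":0,"jaw":-1},{"travel":[0,-0.024,0],"yaw":0,"jaw":-1},{"travel":[0,-0.032,0],"yaw":0,"jaw":-1},{"travel":[0,-0.04,0],"yaw":0,"jaw":-1},{"travel":[0,-0.044,0],"yaw":0,"jaw":-1},{"travel":[0,-0.044,0],"yaw":0,"jaw":-1}]'
```

```text
t: 3.28
ee_pos: [0.4532, 0.1698, 0.088]
tcp_rot: [0.003, 0.548, 0.837, 0.004]
wrist_force: [1.2, 3.3, 8.7]
grip_width: 0.003
gripper_force: 4.3
```

```bash
python3 -m jog '[{"travel":[0,0,-0.05],"yaw":0,"jaw":-1},{"travel":[0,0,-0.09],"yaw":0,"jaw":-1},{"travel":[0.2,0.1,-0.2],"yaw":0,"jaw":-1},{"travel":[0.2,0.1,-0.2],"yaw":0,"jaw":-1},{"travel":[0.2,0.1,-0.2],"yaw":0,"jaw":-1},{"travel":[0.2,0.1,-0.2],"yaw":0,"jaw":-1},{"travel":[0.2,0.1,-0.2],"yaw":0,"jaw":-1}]'; python3 - <<'E'
from h import *
im,d=shot('side'); save('s2',cv2.resize(im[130:230,185:335],None,fx=5,fy=5,interpolation=cv2.INTER_CUBIC))
plan([car(.017,-.05,.13),car(.017,-.05,.09)],23.6)
E
```

```text
t: 3.87
ee_pos: [0.4557, 0.2819, 0.1859]
tcp_rot: [0.001, 0.546, 0.838, 0.001]
wrist_force: [-0.2, -0.6, -0.7]
grip_width: -0.003
gripper_force: 0.0
travel [-0.1304  0.1947  0.1086] mm 129.0
travel [-0.1304  0.1948  0.1886] mm 150.0
yaw 0.0008 from 23.738303419146206
```

View pics/s2.png

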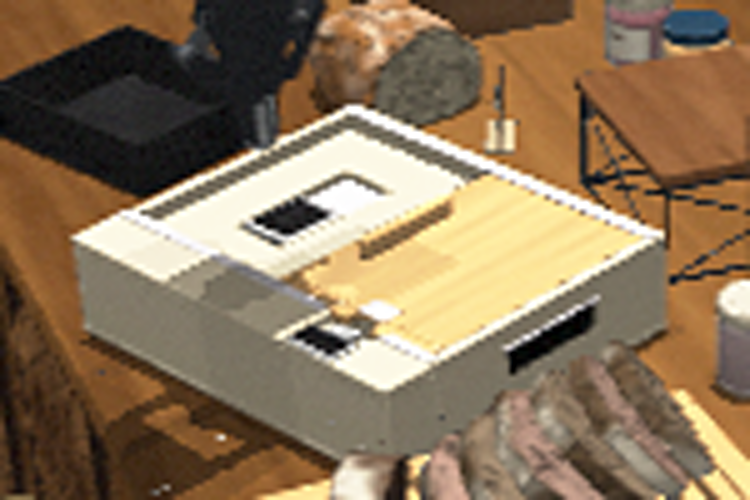

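The side view shows the bolt pad at (323,340) pulled back and the tongue out of the notch at (380,310). Next I'll push the rib.

```bash
python3 -m jog '[{"travel":[-0.13,0.195,0.05],"yaw":0,"jaw":-1},{"travel":[-0.13,0.195,0.05],"yaw":0,"jaw":-1},{"travel":[-0.13,0.195,0.05],"yaw":0,"jaw":-1},{"travel":[-0.13,0.195,0.1],"yaw":0,"jaw":-1},{"travel":[-0.13,0.195,0.15],"yaw":0,"jaw":-1},{"travel":[-0.13,0.195,0.18],"yaw":0,"jaw":-1},{"travel":[-0.13,0.195,0.19],"yaw":0,"jaw":-1},{"travel":[-0.13,0.195,0.19],"yaw":0,"jaw":-1},{"travel":[-0.13,0.195,0.19],"yaw":0,"jaw":-1}]'
```

```text
t: 4.67
ee_pos: [0.5707, 0.259, 0.0893]
tcp_rot: [-0.0, 0.548, 0.837, -0.0]
wrist_force: [0.4, 0.4, 0.3]
grip_width: 0.004
gripper_force: 0.0
```

```bash
python3 -m jog '[{"travel":[0.02,0,0],"yaw":0,"jaw":-1},{"travel":[0.04,0,0],"yaw":0,"jaw":-1},{"travel":[0.06,0,0],"yaw":0,"jaw":-1},{"travel":[0.08,0,0],"yaw":0,"jaw":-1},{"travel":[0.10,0,0],"yaw":0,"jaw":-1},{"travel":[0.12,0,0],"yaw":0,"jaw":-1},{"travel":[0.12,0,0],"yaw":0,"jaw":-1}]'
```

```text
t: 5.25
ee_pos: [0.5453, 0.3172, 0.0895]
tcp_rot: [-0.001, 0.546, 0.837, 0.0]
wrist_force: [-0.2, -0.1, -0.0]
grip_width: -0.005
gripper_force: 0.0
```

```bash
python3 -m jog '[{"travel":[0.03,0,0],"yaw":0,"jaw":-1},{"travel":[0.06,0,0],"yaw":0,"jaw":-1},{"travel":[0.09,0,0],"yaw":0,"jaw":-1},{"travel":[0.12,0,0],"yaw":0,"jaw":-1},{"travel":[0.15,0,0],"yaw":0,"jaw":-1},{"travel":[0.17,0,0],"yaw":0,"jaw":-1},{"travel":[0.18,0,0],"yaw":0,"jaw":-1},{"travel":[0.19,0,0],"yaw":0,"jaw":-1},{"travel":[0.2,0,0],"yaw":0,"jaw":-1},{"travel":[0.2,0,0],"yaw":0,"jaw":-1}]'
python3 - <<'E'
from h import *
s,p,r=st();print((p[:2]-C)@EY,s['wrist_force'])
im,d=shot('side'); save('s3',cv2.resize(im[130:230,185:335],None,fx=5,fy=5,interpolation=cv2.INTER_CUBIC))
E
```

```text
t: 6.08
ee_pos: [0.5059, 0.4072, 0.0891]
tcp_rot: [-0.001, 0.547, 0.837, 0.0]
wrist_force: [-0.3, -0.2, 0.1]
grip_width: 0.0
gripper_force: 0.0
0.11073563970975407 [-0.25083579 -0.15654741  0.14159203]
```

View pics/s3.png

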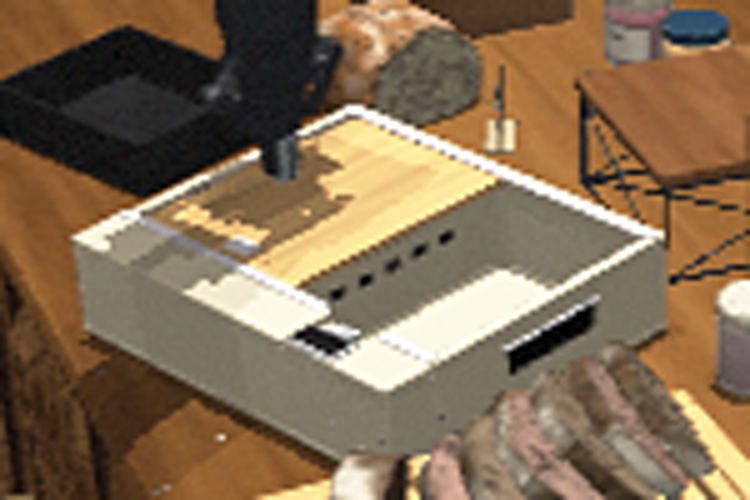

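The cover has slid well over the deck, with the compartment open between (300,290) and (500,180). I'll push on until it meets the stop.

```bash
python3 -m jog '[{"travel":[0.01,0,0],"yaw":0,"jaw":-1},{"travel":[0.02,0,0],"yaw":0,"jaw":-1},{"travel":[0.02,0,0],"yaw":0,"jaw":-1},{"travel":[0.02,0,0],"yaw":0,"jaw":-1}]'
```

```text
t: 6.47
ee_pos: [0.5025, 0.4154, 0.0891]
tcp_rot: [0.0, 0.547, 0.837, -0.0]
wrist_force: [1.2, -1.2, -0.6]
grip_width: 0.001
gripper_force: 1.3
```

```bash
python3 -m jog '[{"travel":[0.004,0,0],"yaw":0,"jaw":-1},{"travel":[0.008,0,0],"yaw":0,"jaw":-1},{"travel":[0.012,0,0],"yaw":0,"jaw":-1},{"travel":[0.012,0,0],"yaw":0,"jaw":-1}]'
python3 - <<'E'
from h import *
s,p,r=st();print((p[:2]-C)@EY,s['wrist_force'])
plan([car(.1,.05,.22),np.r_[.570,-.407,.22]],90)
E
```

```text
t: 6.8
ee_pos: [0.5025, 0.4156, 0.0892]
tcp_rot: [0.004, 0.546, 0.838, -0.004]
wrist_force: [6.3, -17.1, 1.9]
grip_width: -0.004
gripper_force: 9.0
0.11972243107068269 [  6.2763321  -17.1196174    1.94182432]
travel [-0.1431  0.1647 -0.2603] mm 169.0
travel [-1.563  -0.5401 -0.2415] mm 835.0
yaw -0.3679 from 23.769466597759926
```

The force rose to 17 N, so the cover is at its stop. I'll lift away and head for the buns.

```bash
sed -i 's/\[.5347,.2990\]/[.534,.3010]/' h.py; python3 -m jog '[{"travel":[-0.02,0,0],"yaw":0,"jaw":-1},{"travel":[-0.03,0,-0.08],"yaw":0,"jaw":-1},{"travel":[-0.03,0,-0.16],"yaw":0,"jaw":-1},{"travel":[-0.05,0,-0.24],"yaw":0,"jaw":-1},{"travel":[-0.9,-0.25,-0.26],"yaw":-0.368,"jaw":1},{"travel":[-0.9,-0.25,-0.26],"yaw":-0.368,"jaw":1},{"travel":[-0.9,-0.25,-0.26],"yaw":-0.368,"jaw":1},{"travel":[-0.9,-0.25,-0.26],"yaw":-0.368,"jaw":1},{"travel":[-0.9,-0.25,-0.26],"yaw":-0.368,"jaw":1},{"travel":[-0.9,-0.25,-0.26],"yaw":-0.368,"jaw":1},{"travel":[-0.9,-0.25,-0.26],"yaw":-0.368,"jaw":1},{"travel":[-0.9,-0.25,-0.26],"yaw":-0.368,"jaw":1},{"travel":[-0.9,-0.25,-0.26],"yaw":-0.368,"jaw":1},{"travel":[-0.9,-0.25,-0.26],"yaw":-0.368,"jaw":1},{"travel":[-0.9,-0.25,-0.26],"yaw":-0.368,"jaw":1},{"travel":[-0.9,-0.25,-0.26],"yaw":-0.368,"jaw":1},{"travel":[-0.9,-0.25,-0.26],"yaw":-0.368,"jaw":1}]'
cat >> h.py <<'E'
def buns():
    "bun positions (mean of both views), found by colour+height round board right half and tray"
    res={}
    for n in('top','side'):
        im,d=shot(n); W=cloud(n,d); 
        if n=='side': W=W+[.0015,.003,.004]
        else: W=W+[-.0015,-.002,-.003]
        sup=np.where(W[...,1]>-.3,.041,.005)
        m=(W[...,2]>sup+.014)&(W[...,2]<sup+.065)&(W[...,0]>.38)&(W[...,0]<.73)&(W[...,1]>-.475)&(W[...,1]<-.05)
        hsv=cv2.cvtColor(im,cv2.COLOR_RGB2HSV); m&=(hsv[...,1]>100)
        k,l,s,ce=cv2.connectedComponentsWithStats(cv2.morphologyEx(m.astype(np.uint8),cv2.MORPH_OPEN,np.ones((3,3))))
        for i in range(1,k):
            if s[i,4]<100: continue
            q=W[l==i]; (x,y),r=cv2.minEnclosingCircle((q[:,:2]*1000).astype(np.float32)); print(n,round(x),round(y),'r',round(r),'top',q[:,2].max().round(3),s[i,4])
E
python3 - <<'E'
from h import *
buns(); plan([np.r_[.570,-.407,.22]],90); print(st()[1],st()[0]['joint_pos'])
E
```

```text
t: 8.22
ee_pos: [0.5665, -0.0435, 0.2197]
tcp_rot: [0.001, 0.003, 1.0, 0.001]
wrist_force: [0.0, 0.4, 0.5]
grip_width: 1.002
gripper_force: 0.0
top 659 -416 r 43 top 0.041 504
top 625 -196 r 32 top 0.093 338
top 569 -407 r 31 top 0.061 323
top 528 -219 r 33 top 0.093 380
top 458 -399 r 32 top 0.054 350
side 623 -196 r 35 top 0.093 297
side 526 -222 r 34 top 0.095 354
side 660 -418 r 44 top 0.045 442
side 568 -407 r 34 top 0.062 379
side 458 -400 r 34 top 0.054 397
travel [-0.0102 -0.7329 -0.0027] mm 366.0
yaw -0.0009 from 89.82937010988887
[ 0.5660027  -0.04053105  0.21929034] [-0.25105926  0.06086362  1.85659943  0.00192649  1.22437684 -1.81953168]
```

```bash
python3 -m jog '[{"travel":[-0.006,-0.733,0],"yaw":0,"jaw":1},{"travel":[-0.006,-0.733,0],"yaw":0,"jaw":1},{"travel":[-0.006,-0.733,0],"yaw":0,"jaw":1},{"travel":[-0.006,-0.733,0],"yaw":0,"jaw":1},{"travel":[-0.006,-0.733,0],"yaw":0,"jaw":1},{"travel":[-0.006,-0.733,0],"yaw":0,"jaw":1},{"travel":[-0.006,-0.733,0],"yaw":0,"jaw":1},{"travel":[-0.006,-0.733,0],"yaw":0,"jaw":1},{"travel":[-0.006,-0.733,0],"yaw":0,"jaw":1},{"travel":[-0.006,-0.733,0],"yaw":0,"jaw":1},{"travel":[-0.006,-0.733,0.06],"yaw":0,"jaw":1},{"travel":[-0.006,-0.733,0.12],"yaw":0,"jaw":1},{"travel":[-0.006,-0.733,0.18],"yaw":0,"jaw":1},{"travel":[-0.006,-0.733,0.24],"yaw":0,"jaw":1},{"travel":[-0.006,-0.733,0.28],"yaw":0,"jaw":1},{"travel":[-0.006,-0.733,0.28],"yaw":0,"jaw":1},{"travel":[-0.006,-0.733,0.28],"yaw":0,"jaw":1}]'
python3 - <<'E'
from h import *
plan([.569,-.407,.008],90); s=st()[0];print(s['joint_pos'],s['wrist_force'])
E
```

```text
t: 9.73
ee_pos: [0.5687, -0.4047, 0.0778]
tcp_rot: [-0.001, -0.0, 1.0, 0.002]
wrist_force: [0.1, -0.4, 0.7]
grip_width: 0.998
gripper_force: 0.0
travel [-0.0009 -0.005   0.1396] mm 69.0
yaw 0.0001 from 90.02111471105276
[-7.63844008e-01  4.85401238e-01  1.61092873e+00  8.50289896e-04
  1.04908964e+00 -2.33543760e+00] [ 0.07140656 -0.40935913  0.71702211]
```

```bash
python3 -m jog '[{"travel":[0,-0.005,0.05],"yaw":0,"jaw":1},{"travel":[0,-0.005,0.1],"yaw":0,"jaw":1},{"travel":[0,-0.005,0.13],"yaw":0,"jaw":1},{"travel":[0,-0.005,0.139],"yaw":0,"jaw":1},{"travel":[0,-0.005,0.139],"yaw":0,"jaw":1},{"travel":[0,-0.005,0.139],"yaw":0,"jaw":-1},{"travel":[0,-0.005,0.139],"yaw":0,"jaw":-1},{"travel":[0,-0.005,0.139],"yaw":0,"jaw":-1},{"travel":[0,-0.005,0.139],"yaw":0,"jaw":-1},{"travel":[0,-0.005,0.139],"yaw":0,"jaw":-1},{"travel":[0,-0.005,0.139],"yaw":0,"jaw":-1},{"travel":[0,-0.005,0.139],"yaw":0,"jaw":-1}]'
```

```text
t: 10.73
ee_pos: [0.5698, -0.4117, 0.0128]
tcp_rot: [0.002, 0.001, 1.0, -0.002]
wrist_force: [-0.5, 0.9, 5.3]
grip_width: 0.695
gripper_force: 64.9
```

```bash
python3 -m jog '[{"travel":[0,0,-0.06],"yaw":0,"jaw":-1},{"travel":[0,0,-0.14],"yaw":0,"jaw":-1},{"travel":[0,0,-0.22],"yaw":0,"jaw":-1},{"travel":[0,0,-0.3],"yaw":0,"jaw":-1},{"travel":[0,0,-0.4],"yaw":0,"jaw":-1},{"travel":[0.05,0.95,-0.4],"yaw":0.369,"jaw":-1},{"travel":[0.05,0.95,-0.4],"yaw":0.369,"jaw":-1},{"travel":[0.05,0.95,-0.4],"yaw":0.369,"jaw":-1},{"travel":[0.05,0.95,-0.4],"yaw":0.369,"jaw":-1},{"travel":[0.05,0.95,-0.4],"yaw":0.369,"jaw":-1},{"travel":[0.05,0.95,-0.4],"yaw":0.369,"jaw":-1},{"travel":[0.05,0.95,-0.4],"yaw":0.369,"jaw":-1},{"travel":[0.05,0.95,-0.4],"yaw":0.369,"jaw":-1},{"travel":[0.05,0.95,-0.4],"yaw":0.369,"jaw":-1},{"travel":[0.05,0.95,-0.4],"yaw":0.369,"jaw":-1},{"travel":[0.05,0.95,-0.4],"yaw":0.369,"jaw":-1},{"travel":[0.05,0.95,-0.4],"yaw":0.369,"jaw":-1},{"travel":[0.05,0.95,-0.4],"yaw":0.369,"jaw":-1},{"travel":[0.05,0.95,-0.4],"yaw":0.369,"jaw":-1}]'
cat >> h.py <<'E'
def slot(i,z=.02):
    sx,sy=[(1,1),(-1,1),(1,-1),(-1,-1)][i]
    return car(.018+sx*.055,-.079+sy*.036,z)
E
python3 - <<'E'
from h import *
for i in range(4): print(slot(i))
plan([slot(0,.2),slot(0)],23.6)
# compartment seen by top camera: floor region
im,d=shot('top');W=cloud('top',d)+[-.0015,-.002,-.003]
m=(W[...,2]<.03)&(W[...,2]>-.02); L=np.stack([(W[...,:2]-C)@EX,(W[...,:2]-C)@EY],-1)
m&=(abs(L[...,0])<.14)&(abs(L[...,1])<.155)&(L[...,1]<.01); q=L[m]; print(m.sum(),np.percentile(q,[2,50,98],0)*1000)
E
```

```text
t: 12.32
ee_pos: [0.5438, 0.0659, 0.2099]
tcp_rot: [0.0, 0.547, 0.837, -0.0]
wrist_force: [-0.2, -0.8, -0.4]
grip_width: 0.691
gripper_force: 64.7
[0.61810949 0.29082188 0.02      ]
[0.51730959 0.24678349 0.02      ]
[0.64693462 0.22484377 0.02      ]
[0.54613472 0.18080537 0.02      ]
travel [0.3526 0.3165 0.0196] mm 237.0
travel [0.3527 0.3165 0.3796] mm 303.0
yaw 0.0002 from 23.63706719870163
2628 [[ -77.35438075 -140.10201614]
 [  54.00947957  -54.08447389]
 [ 132.81043492   -1.85859674]]
```

```bash
python3 -m jog '[{"travel":[0.353,0.317,0],"yaw":0,"jaw":-1},{"travel":[0.353,0.317,0],"yaw":0,"jaw":-1},{"travel":[0.353,0.317,0],"yaw":0,"jaw":-1},{"travel":[0.353,0.317,0],"yaw":0,"jaw":-1},{"travel":[0.353,0.317,0],"yaw":0,"jaw":-1},{"travel":[0.353,0.317,0],"yaw":0,"jaw":-1},{"travel":[0.353,0.317,0],"yaw":0,"jaw":-1},{"travel":[0.353,0.317,0],"yaw":0,"jaw":-1},{"travel":[0.353,0.317,0.08],"yaw":0,"jaw":-1},{"travel":[0.353,0.317,0.16],"yaw":0,"jaw":-1},{"travel":[0.353,0.317,0.22],"yaw":0,"jaw":-1},{"travel":[0.353,0.317,0.27],"yaw":0,"jaw":-1},{"travel":[0.353,0.317,0.31],"yaw":0,"jaw":-1},{"travel":[0.353,0.317,0.34],"yaw":0,"jaw":-1},{"travel":[0.353,0.317,0.36],"yaw":0,"jaw":-1},{"travel":[0.353,0.317,0.375],"yaw":0,"jaw":-1},{"travel":[0.353,0.317,0.375],"yaw":0,"jaw":-1},{"travel":[0.353,0.317,0.375],"yaw":0,"jaw":-1}]'
```

```text
t: 13.87
ee_pos: [0.6178, 0.2884, 0.0216]
tcp_rot: [-0.001, 0.549, 0.836, -0.002]
wrist_force: [-5.4, -3.6, -1.1]
grip_width: 0.691
gripper_force: 67.5
```

```bash
python3 -m jog '[{"travel":[0,0,0],"yaw":0,"jaw":-1},{"travel":[0,0,0],"yaw":0,"jaw":-1}]'; python3 - <<'E'
from h import *
im,d=shot('top'); save('t4',cv2.resize(im[185:325,85:245],None,fx=4.5,fy=4,interpolation=cv2.INTER_CUBIC))
E
```

```text
t: 14.03
ee_pos: [0.6179, 0.2885, 0.0221]
tcp_rot: [-0.001, 0.549, 0.836, -0.002]
wrist_force: [-4.9, -3.4, -2.4]
grip_width: 0.689
gripper_force: 67.5
```

View pics/t4.png

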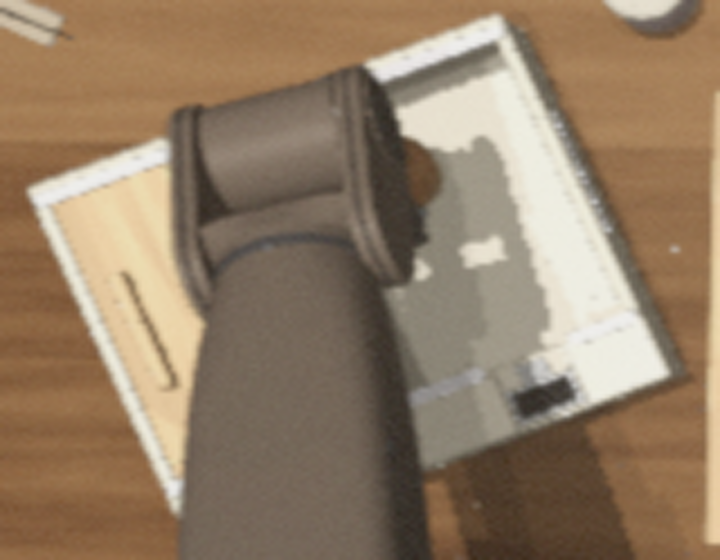

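The top view shows the bun beside the wrist at (425,170), inside the compartment. The steady 6 N side force suggests light contact with the back rail, so I'll back off 8 mm and release.

```bash
python3 -m jog '[{"travel":[0,-0.008,0],"yaw":0,"jaw":-1},{"travel":[0,-0.016,0],"yaw":0,"jaw":-1},{"travel":[0,-0.016,0],"yaw":0,"jaw":-1},{"travel":[0,-0.016,0],"yaw":0,"jaw":-1}]'
```

```text
t: 14.42
ee_pos: [0.6129, 0.2868, 0.0237]
tcp_rot: [0.001, 0.549, 0.836, 0.001]
wrist_force: [0.4, -0.5, -0.2]
grip_width: 0.692
gripper_force: 67.2
```

```bash
python3 -m jog '[{"travel":[0,-0.01,0],"yaw":0,"jaw":-1},{"travel":[0,-0.01,0],"yaw":0,"jaw":-1},{"travel":[0,-0.01,0],"yaw":0,"jaw":0.65},{"travel":[0,-0.01,0],"yaw":0,"jaw":0.65},{"travel":[0,-0.01,0],"yaw":0,"jaw":0.65},{"travel":[0,-0.01,0],"yaw":0,"jaw":0.65}]'; python3 -m jog '[{"travel":[0,0,-0.05],"yaw":0,"jaw":0.65},{"travel":[0,0,-0.1],"yaw":0,"jaw":0.65},{"travel":[0,0,-0.2],"yaw":0,"jaw":0.7},{"travel":[0,0,-0.3],"yaw":0,"jaw":1},{"travel":[0,0,-0.4],"yaw":0,"jaw":1},{"travel":[0,0,-0.4],"yaw":0,"jaw":1}]'
python3 - <<'E'
from h import *
p=st()[1]; print((p[:2]-C)@EX,(p[:2]-C)@EY)
plan([.458,-.400,.22],90)
E
```

```text
t: 14.92
ee_pos: [0.6076, 0.2846, 0.0224]
tcp_rot: [0.0, 0.549, 0.836, 0.0]
wrist_force: [0.3, 0.0, -0.4]
grip_width: 0.827
gripper_force: 0.0
t: 15.42
ee_pos: [0.6091, 0.2851, 0.2285]
tcp_rot: [0.002, 0.549, 0.836, 0.003]
wrist_force: [1.4, -0.1, 0.3]
grip_width: 1.001
gripper_force: 0.0
0.062512877867928 -0.044620531777022646
travel [-1.1365 -0.8231  0.0119] mm 701.0
yaw -0.3696 from 23.470923619530247
```

```bash
sed -i 's/return car(.018+sx\*.055,/return car(.014+sx*.047,/' h.py; python3 -m jog '[{"travel":[-0.99,-0.7,0],"yaw":-0.37,"jaw":1},{"travel":[-0.99,-0.7,0],"yaw":-0.37,"jaw":1},{"travel":[-0.99,-0.7,0],"yaw":-0.37,"jaw":1},{"travel":[-0.99,-0.7,0],"yaw":-0.37,"jaw":1},{"travel":[-0.99,-0.7,0],"yaw":-0.37,"jaw":1},{"travel":[-0.99,-0.7,0],"yaw":-0.37,"jaw":1},{"travel":[-0.99,-0.7,0],"yaw":-0.37,"jaw":1},{"travel":[-0.99,-0.7,0],"yaw":-0.37,"jaw":1},{"travel":[-0.99,-0.7,0],"yaw":-0.37,"jaw":1},{"travel":[-0.99,-0.7,0],"yaw":-0.37,"jaw":1},{"travel":[-0.99,-0.7,0],"yaw":-0.37,"jaw":1},{"travel":[-0.99,-0.7,0],"yaw":-0.37,"jaw":1},{"travel":[-0.99,-0.7,0],"yaw":-0.37,"jaw":1},{"travel":[-0.99,-0.7,0],"yaw":-0.37,"jaw":1},{"travel":[-0.99,-0.7,0],"yaw":-0.37,"jaw":1},{"travel":[-0.99,-0.7,0],"yaw":-0.37,"jaw":1},{"travel":[-0.99,-0.7,0],"yaw":-0.37,"jaw":1}]'
python3 - <<'E'
from h import *
buns(); plan([[.458,-.400,.15],[.458,-.400,.008]],90); print(st()[0]['joint_pos'])
im,d=shot('top');W=cloud('top',d)+[-.0015,-.002,-.003];L=np.stack([(W[...,:2]-C)@EX,(W[...,:2]-C)@EY],-1)
m=(W[...,2]>.03)&(W[...,2]<.075)&(L[...,0]>-.085)&(L[...,0]<.12)&(L[...,1]<-.01)&(L[...,1]>-.147)
hsv=cv2.cvtColor(im,cv2.COLOR_RGB2HSV);m&=hsv[...,1]>100;q=L[m];print('in box',m.sum(),q.min(0),q.max(0),W[m][:,2].max())
E
```

```text
t: 16.83
ee_pos: [0.4827, -0.3112, 0.2223]
tcp_rot: [0.0, 0.002, 1.0, 0.0]
wrist_force: [0.2, 0.2, -0.8]
grip_width: 0.998
gripper_force: 0.0
top 660 -415 r 42 top 0.043 492
top 625 -196 r 32 top 0.092 347
top 528 -219 r 33 top 0.094 382
side 623 -197 r 35 top 0.092 296
side 527 -221 r 34 top 0.093 343
side 656 -416 r 45 top 0.044 465
side 458 -399 r 34 top 0.056 388
travel [ 0.051  -0.1833  0.1441] mm 119.0
travel [ 0.051  -0.1836  0.4281] mm 234.0
yaw 0.0003 from 90.04678743179532
[-7.44891536e-01  7.21855827e-02  1.83936254e+00  5.28754771e-04
  1.23080325e+00 -2.31668107e+00]
in box 312 [ 0.02806444 -0.07720732] [ 0.08573537 -0.01958481] 0.06538665921977962
```

```bash
python3 -m jog '[{"travel":[0.051,-0.184,0.05],"yaw":0,"jaw":1},{"travel":[0.051,-0.184,0.1],"yaw":0,"jaw":1},{"travel":[0.051,-0.184,0.14],"yaw":0,"jaw":1},{"travel":[0.051,-0.184,0.18],"yaw":0,"jaw":1},{"travel":[0.051,-0.184,0.24],"yaw":0,"jaw":1},{"travel":[0.051,-0.184,0.3],"yaw":0,"jaw":1},{"travel":[0.051,-0.184,0.36],"yaw":0,"jaw":1},{"travel":[0.051,-0.184,0.4],"yaw":0,"jaw":1},{"travel":[0.051,-0.184,0.424],"yaw":0,"jaw":1},{"travel":[0.051,-0.184,0.424],"yaw":0,"jaw":1},{"travel":[0.051,-0.184,0.424],"yaw":0,"jaw":-1},{"travel":[0.051,-0.184,0.424],"yaw":0,"jaw":-1},{"travel":[0.051,-0.184,0.424],"yaw":0,"jaw":-1},{"travel":[0.051,-0.184,0.424],"yaw":0,"jaw":-1},{"travel":[0.051,-0.184,0.424],"yaw":0,"jaw":-1},{"travel":[0.051,-0.184,0.424],"yaw":0,"jaw":-1},{"travel":[0.051,-0.184,0.424],"yaw":0,"jaw":-1}]'
```

```text
t: 18.4
ee_pos: [0.4597, -0.4023, 0.0131]
tcp_rot: [0.002, -0.0, 1.0, -0.002]
wrist_force: [1.2, 0.9, 6.9]
grip_width: 0.726
gripper_force: 65.7
```

```bash
python3 -m jog '[{"travel":[0,0,-0.06],"yaw":0,"jaw":-1},{"travel":[0,0,-0.14],"yaw":0,"jaw":-1},{"travel":[0,0,-0.22],"yaw":0,"jaw":-1},{"travel":[0,0,-0.3],"yaw":0,"jaw":-1},{"travel":[0,0,-0.4],"yaw":0,"jaw":-1},{"travel":[-0.1,0.98,-0.4],"yaw":0.369,"jaw":-1},{"travel":[-0.1,0.98,-0.4],"yaw":0.369,"jaw":-1},{"travel":[-0.1,0.98,-0.4],"yaw":0.369,"jaw":-1},{"travel":[-0.1,0.98,-0.4],"yaw":0.369,"jaw":-1},{"travel":[-0.1,0.98,-0.4],"yaw":0.369,"jaw":-1},{"travel":[-0.1,0.98,-0.4],"yaw":0.369,"jaw":-1},{"travel":[-0.1,0.98,-0.4],"yaw":0.369,"jaw":-1},{"travel":[-0.1,0.98,-0.4],"yaw":0.369,"jaw":-1},{"travel":[-0.1,0.98,-0.4],"yaw":0.369,"jaw":-1},{"travel":[-0.1,0.98,-0.4],"yaw":0.369,"jaw":-1},{"travel":[-0.1,0.98,-0.4],"yaw":0.369,"jaw":-1},{"travel":[-0.1,0.98,-0.4],"yaw":0.369,"jaw":-1},{"travel":[-0.1,0.98,-0.4],"yaw":0.369,"jaw":-1},{"travel":[-0.1,0.98,-0.4],"yaw":0.369,"jaw":-1}]'
python3 - <<'E'
from h import *
print(slot(1)); plan([slot(1,.2),slot(1,.022)],23.6)
E
```

```text
t: 19.98
ee_pos: [0.5072, 0.0923, 0.2107]
tcp_rot: [0.0, 0.545, 0.838, 0.0]
wrist_force: [0.2, 0.3, -0.3]
grip_width: 0.728
gripper_force: 65.8
[0.52097504 0.24838488 0.02      ]
travel [0.2742 0.1518 0.0215] mm 157.0
travel [0.2741 0.1515 0.3775] mm 245.0
yaw 0.0018 from 23.927501622174642
```

```bash
python3 -m jog '[{"travel":[0.274,0.152,0],"yaw":0,"jaw":-1},{"travel":[0.274,0.152,0],"yaw":0,"jaw":-1},{"travel":[0.274,0.152,0],"yaw":0,"jaw":-1},{"travel":[0.274,0.152,0],"yaw":0,"jaw":-1},{"travel":[0.274,0.152,0],"yaw":0,"jaw":-1},{"travel":[0.274,0.152,0],"yaw":0,"jaw":-1},{"travel":[0.274,0.152,0.08],"yaw":0,"jaw":-1},{"travel":[0.274,0.152,0.16],"yaw":0,"jaw":-1},{"travel":[0.274,0.152,0.22],"yaw":0,"jaw":-1},{"travel":[0.274,0.152,0.27],"yaw":0,"jaw":-1},{"travel":[0.274,0.152,0.31],"yaw":0,"jaw":-1},{"travel":[0.274,0.152,0.34],"yaw":0,"jaw":-1},{"travel":[0.274,0.152,0.36],"yaw":0,"jaw":-1},{"travel":[0.274,0.152,0.373],"yaw":0,"jaw":-1},{"travel":[0.274,0.152,0.373],"yaw":0,"jaw":-1},{"travel":[0.274,0.152,0.373],"yaw":0,"jaw":-1}]'
```

```text
t: 21.32
ee_pos: [0.5298, 0.245, 0.0291]
tcp_rot: [0.006, 0.548, 0.836, 0.007]
wrist_force: [10.3, 5.0, 1.3]
grip_width: 0.722
gripper_force: 70.4
```

```bash
python3 -m jog '[{"travel":[0,0.01,-0.01],"yaw":0,"jaw":-1},{"travel":[0,0.022,-0.01],"yaw":0,"jaw":-1},{"travel":[0,0.022,0],"yaw":0,"jaw":-1},{"travel":[0,0.022,0],"yaw":0,"jaw":-1}]'
python3 - <<'E'
from h import *
p=st()[1]; print((p[:2]-C)@EX,(p[:2]-C)@EY)
im,d=shot('side'); save('s5',cv2.resize(im[130:230,185:335],None,fx=5,fy=5,interpolation=cv2.INTER_CUBIC))
E
```

```text
t: 21.65
ee_pos: [0.5315, 0.2484, 0.0225]
tcp_rot: [-0.001, 0.548, 0.837, -0.001]
wrist_force: [-0.3, -1.0, -0.8]
grip_width: 0.728
gripper_force: 71.5
-0.023346546958808265 -0.04719565861191273
```

View pics/s5.png

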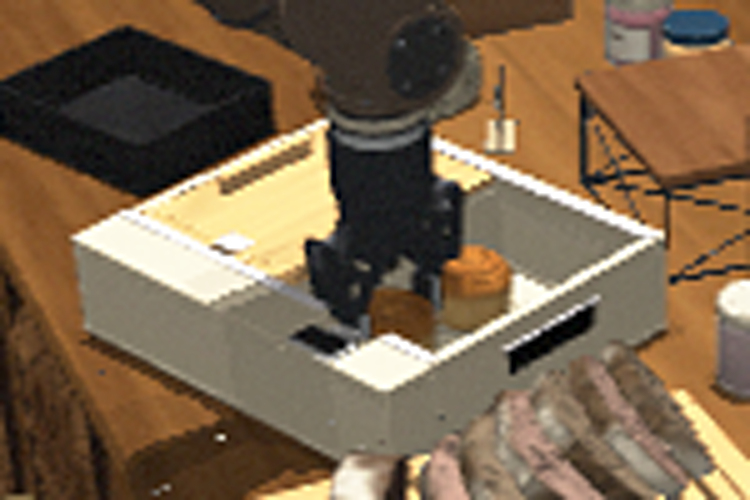

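The side view shows the bun (405,315) in the compartment beside the first one (478,285). The gripper's knuckles flare at rail height, which explains the contact. Releasing now.

```bash
python3 -m jog '[{"travel":[0,0.004,0],"yaw":0,"jaw":-1},{"travel":[0,0.004,0],"yaw":0,"jaw":0.65},{"travel":[0,0.004,0],"yaw":0,"jaw":0.65},{"travel":[0,0.004,0],"yaw":0,"jaw":0.65},{"travel":[0,0.004,0],"yaw":0,"jaw":0.65}]'; python3 -m jog '[{"travel":[0,0,-0.05],"yaw":0,"jaw":0.65},{"travel":[0,0,-0.1],"yaw":0,"jaw":0.65},{"travel":[0,0,-0.2],"yaw":0,"jaw":0.7},{"travel":[0,0,-0.3],"yaw":0,"jaw":1},{"travel":[0,0,-0.4],"yaw":0,"jaw":1},{"travel":[0,0,-0.4],"yaw":0,"jaw":1}]'
python3 - <<'E'
from h import *
plan([.527,-.220,.22],90)
E
```

```text
t: 22.12
ee_pos: [0.5341, 0.2504, 0.0239]
tcp_rot: [0.0, 0.547, 0.837, 0.0]
wrist_force: [-0.5, -0.9, -0.3]
grip_width: 0.823
gripper_force: 0.0
t: 22.62
ee_pos: [0.5356, 0.251, 0.2297]
tcp_rot: [0.002, 0.547, 0.837, 0.003]
wrist_force: [0.7, 0.7, 0.8]
grip_width: 1.002
gripper_force: 0.0
travel [-0.8558 -0.3941  0.0175] mm 471.0
yaw -0.3685 from 23.665767586154217
```

```bash
python3 -m jog '[{"travel":[-0.856,-0.394,0],"yaw":-0.368,"jaw":1},{"travel":[-0.856,-0.394,0],"yaw":-0.368,"jaw":1},{"travel":[-0.856,-0.394,0],"yaw":-0.368,"jaw":1},{"travel":[-0.856,-0.394,0],"yaw":-0.368,"jaw":1},{"travel":[-0.856,-0.394,0],"yaw":-0.368,"jaw":1},{"travel":[-0.856,-0.394,0],"yaw":-0.368,"jaw":1},{"travel":[-0.856,-0.394,0],"yaw":-0.368,"jaw":1},{"travel":[-0.856,-0.394,0],"yaw":-0.368,"jaw":1},{"travel":[-0.856,-0.394,0],"yaw":-0.368,"jaw":1},{"travel":[-0.856,-0.394,0],"yaw":-0.368,"jaw":1},{"travel":[-0.856,-0.394,0],"yaw":-0.368,"jaw":1},{"travel":[-0.856,-0.394,0],"yaw":-0.368,"jaw":1},{"travel":[-0.856,-0.394,0],"yaw":-0.368,"jaw":1}]'
python3 - <<'E'
from h import *
buns(); plan([[.527,-.220,.15],[.527,-.220,.047]],90)
im,d=shot('top');W=cloud('top',d)+[-.0015,-.002,-.003];L=np.stack([(W[...,:2]-C)@EX,(W[...,:2]-C)@EY],-1)
m=(W[...,2]>.03)&(W[...,2]<.075)&(L[...,0]>-.085)&(L[...,0]<.12)&(L[...,1]<-.01)&(L[...,1]>-.147)
hsv=cv2.cvtColor(im,cv2.COLOR_RGB2HSV);m&=hsv[...,1]>100
k,l,s,ce=cv2.connectedComponentsWithStats(m.astype(np.uint8))
for i in range(1,k):
    if s[i,4]>60:q=L[l==i];print('box',s[i,4],q.min(0),q.max(0),W[l==i][:,2].max())
E
```

```text
t: 23.7
ee_pos: [0.5247, -0.2262, 0.2241]
tcp_rot: [0.0, 0.003, 1.0, -0.001]
wrist_force: [0.2, -0.2, 0.0]
grip_width: 1.001
gripper_force: 0.0
top 659 -416 r 43 top 0.044 502
top 626 -196 r 31 top 0.092 343
side 624 -196 r 34 top 0.095 302
side 527 -221 r 34 top 0.094 350
side 658 -417 r 45 top 0.045 459
travel [-0.0041  0.0051  0.1474] mm 73.0
travel [-0.0042  0.005   0.3534] mm 176.0
yaw -0.0018 from 89.6726037335817
box 314 [ 0.02808286 -0.07679049] [ 0.08502629 -0.02073091] 0.06557551977919593
box 324 [-0.05369784 -0.07955695] [ 0.00483736 -0.02062865] 0.05871240730129737
```

```bash
sed -i 's/-.079+sy\*.036/(-.0485 if sy>0 else -.118)/' h.py; python3 -m jog '[{"travel":[-0.004,0.005,0.07],"yaw":0,"jaw":1},{"travel":[-0.004,0.005,0.14],"yaw":0,"jaw":1},{"travel":[-0.004,0.005,0.2],"yaw":0,"jaw":1},{"travel":[-0.004,0.005,0.26],"yaw":0,"jaw":1},{"travel":[-0.004,0.005,0.31],"yaw":0,"jaw":1},{"travel":[-0.004,0.005,0.335],"yaw":0,"jaw":1},{"travel":[-0.004,0.005,0.348],"yaw":0,"jaw":1},{"travel":[-0.004,0.005,0.348],"yaw":0,"jaw":1},{"travel":[-0.004,0.005,0.348],"yaw":0,"jaw":-1},{"travel":[-0.004,0.005,0.348],"yaw":0,"jaw":-1},{"travel":[-0.004,0.005,0.348],"yaw":0,"jaw":-1},{"travel":[-0.004,0.005,0.348],"yaw":0,"jaw":-1},{"travel":[-0.004,0.005,0.348],"yaw":0,"jaw":-1},{"travel":[-0.004,0.005,0.348],"yaw":0,"jaw":-1},{"travel":[-0.004,0.005,0.348],"yaw":0,"jaw":-1}]'; python3 -m jog '[{"travel":[0,0,-0.06],"yaw":0,"jaw":-1},{"travel":[0,0,-0.14],"yaw":0,"jaw":-1},{"travel":[0,0,-0.22],"yaw":0,"jaw":-1},{"travel":[0,0,-0.3],"yaw":0,"jaw":-1},{"travel":[0,0,-0.34],"yaw":0,"jaw":-1},{"travel":[0,0,-0.34],"yaw":0,"jaw":-1}]'; python3 - <<'E'
from h import *
print(slot(2)); plan([slot(2,.21),slot(2,.024)],23.6)
E
```

```text
t: 25.1
ee_pos: [0.5293, -0.2193, 0.0528]
tcp_rot: [0.002, 0.001, 1.0, -0.001]
wrist_force: [1.2, 1.6, 5.9]
grip_width: 0.715
gripper_force: 65.5
t: 25.6
ee_pos: [0.5303, -0.2202, 0.2281]
tcp_rot: [0.006, 0.001, 1.0, -0.004]
wrist_force: [0.1, -0.5, 0.3]
grip_width: 0.715
gripper_force: 65.5
[0.63713931 0.21729049 0.02      ]
travel [-0.2114  0.8757  0.032 ] mm 450.0
travel [-0.207   0.8785  0.404 ] mm 494.0
yaw 0.3682 from 89.87904194871813
```

```bash
python3 -m jog '[{"travel":[-0.21,0.876,0],"yaw":0.368,"jaw":-1},{"travel":[-0.21,0.876,0],"yaw":0.368,"jaw":-1},{"travel":[-0.21,0.876,0],"yaw":0.368,"jaw":-1},{"travel":[-0.21,0.876,0],"yaw":0.368,"jaw":-1},{"travel":[-0.21,0.876,0],"yaw":0.368,"jaw":-1},{"travel":[-0.21,0.876,0],"yaw":0.368,"jaw":-1},{"travel":[-0.21,0.876,0],"yaw":0.368,"jaw":-1},{"travel":[-0.21,0.876,0],"yaw":0.368,"jaw":-1},{"travel":[-0.21,0.876,0],"yaw":0.368,"jaw":-1},{"travel":[-0.21,0.876,0],"yaw":0.368,"jaw":-1},{"travel":[-0.21,0.876,0],"yaw":0.368,"jaw":-1},{"travel":[-0.21,0.876,0],"yaw":0.368,"jaw":-1},{"travel":[-0.21,0.876,0],"yaw":0.368,"jaw":-1},{"travel":[-0.21,0.876,0],"yaw":0.368,"jaw":-1}]'; python3 - <<'E'
from h import *
plan([slot(2,.024)],23.6)
E
```

```text
t: 26.77
ee_pos: [0.6324, 0.2204, 0.2182]
tcp_rot: [-0.001, 0.546, 0.838, -0.001]
wrist_force: [-0.7, 0.1, -0.2]
grip_width: 0.711
gripper_force: 65.5
travel [-0.0095  0.0072  0.3884] mm 194.0
yaw 0.0009 from 23.767889665218057
```

```bash
python3 -m jog '[{"travel":[-0.008,0.006,0.08],"yaw":0,"jaw":-1},{"travel":[-0.008,0.006,0.16],"yaw":0,"jaw":-1},{"travel":[-0.008,0.006,0.22],"yaw":0,"jaw":-1},{"travel":[-0.008,0.006,0.27],"yaw":0,"jaw":-1},{"travel":[-0.008,0.006,0.31],"yaw":0,"jaw":-1},{"travel":[-0.008,0.006,0.35],"yaw":0,"jaw":-1},{"travel":[-0.008,0.006,0.375],"yaw":0,"jaw":-1},{"travel":[-0.008,0.006,0.385],"yaw":0,"jaw":-1},{"travel":[-0.008,0.006,0.385],"yaw":0,"jaw":-1},{"travel":[-0.008,0.006,0.385],"yaw":0,"jaw":-1}]'; python3 - <<'E'
from h import *
p=st()[1]; print((p[:2]-C)@EX,(p[:2]-C)@EY)
E
```

```text
t: 27.6
ee_pos: [0.6381, 0.2166, 0.0281]
tcp_rot: [0.0, 0.548, 0.837, 0.0]
wrist_force: [-0.3, 0.5, -0.5]
grip_width: 0.715
gripper_force: 65.5
0.06163061394061032 -0.11904743862064576
```

```bash
python3 -m jog '[{"travel":[0,0,0.008],"yaw":0,"jaw":-1},{"travel":[0,0,0.008],"yaw":0,"jaw":-1},{"travel":[0,0,0.008],"yaw":0,"jaw":0.65},{"travel":[0,0,0.008],"yaw":0,"jaw":0.65},{"travel":[0,0,0.008],"yaw":0,"jaw":0.65},{"travel":[0,0,0.008],"yaw":0,"jaw":0.65}]'; python3 -m jog '[{"travel":[0,0,-0.05],"yaw":0,"jaw":0.65},{"travel":[0,0,-0.1],"yaw":0,"jaw":0.65},{"travel":[0,0,-0.2],"yaw":0,"jaw":0.7},{"travel":[0,0,-0.3],"yaw":0,"jaw":1},{"travel":[0,0,-0.4],"yaw":0,"jaw":1},{"travel":[0,0,-0.4],"yaw":0,"jaw":1}]'
python3 - <<'E'
from h import *
plan([.625,-.196,.22],90)
E
```

```text
t: 28.1
ee_pos: [0.6378, 0.2172, 0.0238]
tcp_rot: [0.0, 0.547, 0.837, 0.0]
wrist_force: [-0.3, -0.9, 0.0]
grip_width: 0.828
gripper_force: 0.0
t: 28.6
ee_pos: [0.6392, 0.2175, 0.2297]
tcp_rot: [0.003, 0.547, 0.837, 0.003]
wrist_force: [0.3, 0.1, 0.1]
grip_width: 1.001
gripper_force: 0.0
travel [-0.7461 -0.358   0.0181] mm 413.0
yaw -0.3686 from 23.65698675596
```

```bash
python3 -m jog '[{"travel":[-0.746,-0.358,0],"yaw":-0.368,"jaw":1},{"travel":[-0.746,-0.358,0],"yaw":-0.368,"jaw":1},{"travel":[-0.746,-0.358,0],"yaw":-0.368,"jaw":1},{"travel":[-0.746,-0.358,0],"yaw":-0.368,"jaw":1},{"travel":[-0.746,-0.358,0],"yaw":-0.368,"jaw":1},{"travel":[-0.746,-0.358,0],"yaw":-0.368,"jaw":1},{"travel":[-0.746,-0.358,0],"yaw":-0.368,"jaw":1},{"travel":[-0.746,-0.358,0],"yaw":-0.368,"jaw":1},{"travel":[-0.746,-0.358,0],"yaw":-0.368,"jaw":1},{"travel":[-0.746,-0.358,0],"yaw":-0.368,"jaw":1},{"travel":[-0.746,-0.358,0],"yaw":-0.368,"jaw":1},{"travel":[-0.746,-0.358,0],"yaw":-0.368,"jaw":1}]'
cat >> h.py <<'E'
def box():
    im,d=shot('top');W=cloud('top',d)+[-.0015,-.002,-.003];L=np.stack([(W[...,:2]-C)@EX,(W[...,:2]-C)@EY],-1)
    m=(W[...,2]>.03)&(W[...,2]<.1)&(L[...,0]>-.085)&(L[...,0]<.12)&(L[...,1]<-.01)&(L[...,1]>-.15)
    hsv=cv2.cvtColor(im,cv2.COLOR_RGB2HSV);m&=hsv[...,1]>100
    k,l,s,ce=cv2.connectedComponentsWithStats(m.astype(np.uint8))
    for i in range(1,k):
        if s[i,4]>60:q=L[l==i];print('box',s[i,4],q.min(0).round(3),q.max(0).round(3),W[l==i][:,2].max())
    return im
E
python3 - <<'E'
from h import *
buns(); box(); plan([[.625,-.196,.15],[.625,-.196,.049]],90)
E
```

```text
t: 29.6
ee_pos: [0.6227, -0.1996, 0.2233]
tcp_rot: [0.0, 0.004, 1.0, -0.0]
wrist_force: [0.1, 1.0, -0.1]
grip_width: 1.003
gripper_force: 0.0
top 660 -417 r 43 top 0.046 499
side 629 -198 r 36 top 0.092 296
side 660 -418 r 44 top 0.045 453
box 324 [ 0.027 -0.149] [ 0.088 -0.091] 0.06230119743789245
box 314 [ 0.028 -0.076] [ 0.085 -0.02 ] 0.0655642065187773
box 326 [-0.053 -0.079] [ 0.006 -0.022] 0.060160475241506306
travel [-0.0036 -0.002   0.1464] mm 73.0
travel [-0.0037 -0.0022  0.3484] mm 174.0
yaw -0.0005 from 89.9011955003043
```

```bash
python3 -m jog '[{"travel":[-0.007,-0.002,0.07],"yaw":0,"jaw":1},{"travel":[-0.007,-0.002,0.14],"yaw":0,"jaw":1},{"travel":[-0.007,-0.002,0.2],"yaw":0,"jaw":1},{"travel":[-0.007,-0.002,0.26],"yaw":0,"jaw":1},{"travel":[-0.007,-0.002,0.31],"yaw":0,"jaw":1},{"travel":[-0.007,-0.002,0.335],"yaw":0,"jaw":1},{"travel":[-0.007,-0.002,0.346],"yaw":0,"jaw":1},{"travel":[-0.007,-0.002,0.346],"yaw":0,"jaw":1},{"travel":[-0.007,-0.002,0.346],"yaw":0,"jaw":-1},{"travel":[-0.007,-0.002,0.346],"yaw":0,"jaw":-1},{"travel":[-0.007,-0.002,0.346],"yaw":0,"jaw":-1},{"travel":[-0.007,-0.002,0.346],"yaw":0,"jaw":-1},{"travel":[-0.007,-0.002,0.346],"yaw":0,"jaw":-1},{"travel":[-0.007,-0.002,0.346],"yaw":0,"jaw":-1},{"travel":[-0.007,-0.002,0.346],"yaw":0,"jaw":-1}]'; python3 -m jog '[{"travel":[0,0,-0.06],"yaw":0,"jaw":-1},{"travel":[0,0,-0.14],"yaw":0,"jaw":-1},{"travel":[0,0,-0.22],"yaw":0,"jaw":-1},{"travel":[0,0,-0.3],"yaw":0,"jaw":-1},{"travel":[0,0,-0.34],"yaw":0,"jaw":-1},{"travel":[0,0,-0.34],"yaw":0,"jaw":-1}]'; python3 - <<'E'
from h import *
T=car(-.022,-.119,.21); plan([T],23.6)
E
```

```text
t: 31.0
ee_pos: [0.629, -0.1982, 0.0538]
tcp_rot: [0.003, 0.001, 1.0, -0.001]
wrist_force: [0.5, 2.0, 7.6]
grip_width: 0.709
gripper_force: 65.2
t: 31.5
ee_pos: [0.6298, -0.199, 0.2293]
tcp_rot: [0.006, 0.001, 1.0, -0.003]
wrist_force: [0.4, -1.1, 1.8]
grip_width: 0.709
gripper_force: 65.3
travel [0.1386 0.7643 0.032 ] mm 388.0
yaw 0.3682 from 89.8776184741906
```

```bash
python3 -m jog '[{"travel":[0.14,0.765,0],"yaw":0.368,"jaw":-1},{"travel":[0.14,0.765,0],"yaw":0.368,"jaw":-1},{"travel":[0.14,0.765,0],"yaw":0.368,"jaw":-1},{"travel":[0.14,0.765,0],"yaw":0.368,"jaw":-1},{"travel":[0.14,0.765,0],"yaw":0.368,"jaw":-1},{"travel":[0.14,0.765,0],"yaw":0.368,"jaw":-1},{"travel":[0.14,0.765,0],"yaw":0.368,"jaw":-1},{"travel":[0.14,0.765,0],"yaw":0.368,"jaw":-1},{"travel":[0.14,0.765,0],"yaw":0.368,"jaw":-1},{"travel":[0.14,0.765,0],"yaw":0.368,"jaw":-1},{"travel":[0.14,0.765,0],"yaw":0.368,"jaw":-1},{"travel":[0.14,0.765,0],"yaw":0.368,"jaw":-1},{"travel":[0.14,0.765,0],"yaw":0.368,"jaw":-1}]'; python3 - <<'E'
from h import *
plan([car(-.022,-.119,.022)],23.6)
E
```

```text
t: 32.58
ee_pos: [0.5571, 0.1847, 0.2194]
tcp_rot: [-0.0, 0.547, 0.837, -0.001]
wrist_force: [1.5, -0.2, -0.8]
grip_width: 0.709
gripper_force: 65.3
travel [-0.0063  0.0075  0.3948] mm 197.0
yaw 0.0006 from 23.70084471226364
```

```bash
python3 -m jog '[{"travel":[-0.006,0.007,0.08],"yaw":0,"jaw":-1},{"travel":[-0.006,0.007,0.16],"yaw":0,"jaw":-1},{"travel":[-0.006,0.007,0.22],"yaw":0,"jaw":-1},{"travel":[-0.006,0.007,0.27],"yaw":0,"jaw":-1},{"travel":[-0.006,0.007,0.31],"yaw":0,"jaw":-1},{"travel":[-0.006,0.007,0.35],"yaw":0,"jaw":-1},{"travel":[-0.006,0.007,0.375],"yaw":0,"jaw":-1},{"travel":[-0.006,0.007,0.391],"yaw":0,"jaw":-1},{"travel":[-0.006,0.007,0.391],"yaw":0,"jaw":-1},{"travel":[-0.006,0.007,0.391],"yaw":0,"jaw":-1}]'; python3 - <<'E'
from h import *
p=st()[1]; print((p[:2]-C)@EX,(p[:2]-C)@EY)
E
```

```text
t: 33.42
ee_pos: [0.5627, 0.1832, 0.0253]
tcp_rot: [0.0, 0.548, 0.837, 0.0]
wrist_force: [0.2, -0.1, 0.1]
grip_width: 0.708
gripper_force: 65.5
-0.020885511082749685 -0.11941727652535904
```

```bash
python3 -m jog '[{"travel":[0,0,0.003],"yaw":0,"jaw":-1},{"travel":[0,0,0.003],"yaw":0,"jaw":0.65},{"travel":[0,0,0.003],"yaw":0,"jaw":0.65},{"travel":[0,0,0.003],"yaw":0,"jaw":0.65},{"travel":[0,0,0.003],"yaw":0,"jaw":0.65}]'; python3 -m jog '[{"travel":[0,0,-0.05],"yaw":0,"jaw":0.65},{"travel":[0,0,-0.1],"yaw":0,"jaw":0.65},{"travel":[0,0,-0.2],"yaw":0,"jaw":0.7},{"travel":[0,0,-0.3],"yaw":0,"jaw":-1},{"travel":[0,0,-0.4],"yaw":0,"jaw":-1},{"travel":[-0.3,-0.05,-0.4],"yaw":0,"jaw":-1},{"travel":[-0.3,-0.05,-0.4],"yaw":0,"jaw":-1},{"travel":[-0.3,-0.05,-0.4],"yaw":0,"jaw":-1},{"travel":[-0.3,-0.05,-0.4],"yaw":0,"jaw":-1},{"travel":[-0.3,-0.05,-0.4],"yaw":0,"jaw":-1},{"travel":[-0.3,-0.05,-0.4],"yaw":0,"jaw":-1}]'
python3 - <<'E'
from h import *
im=box(); buns(); save('t6',cv2.resize(im[150:330,85:485],None,fx=2,fy=2))
plan([car(.06,.155,.17),car(.06,.155,.09)],23.6)
E
```

```text
t: 33.83
ee_pos: [0.5621, 0.184, 0.0237]
tcp_rot: [0.0, 0.547, 0.837, 0.0]
wrist_force: [0.1, 0.3, -0.8]
grip_width: 0.831
gripper_force: 0.0
t: 34.75
ee_pos: [0.5995, 0.0351, 0.2238]
tcp_rot: [0.0, 0.548, 0.836, 0.0]
wrist_force: [-0.2, 0.1, -0.5]
grip_width: 0.002
gripper_force: 0.0
box 331 [ 0.027 -0.148] [ 0.088 -0.091] 0.06207306535089015
box 318 [ 0.028 -0.076] [ 0.086 -0.019] 0.06378953996329126
box 110 [-0.042 -0.129] [ 0.005 -0.092] 0.06021135834705653
box 329 [-0.054 -0.079] [ 0.005 -0.021] 0.06413663495213649
top 659 -416 r 43 top 0.045 495
side 656 -415 r 44 top 0.043 460
travel [0.8441 0.2143 0.1061] mm 438.0
travel [0.8439 0.2144 0.2661] mm 455.0
yaw 0.0006 from 23.708156970212062
```

View pics/t6.png

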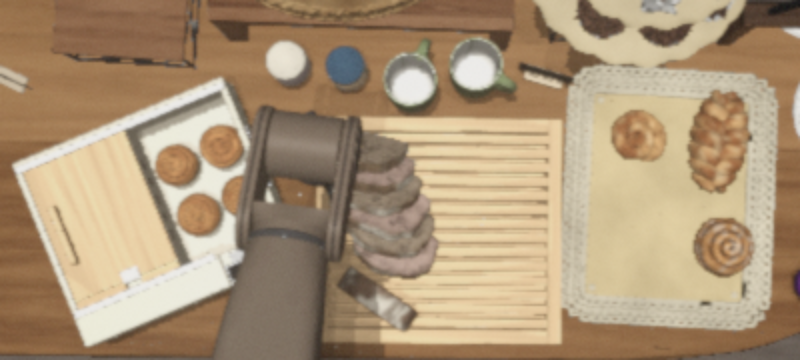

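All four buns lie in a single layer, the fourth partly under the arm at crop (235,195). The board and tray hold no other buns, and the pastry is untouched. Next I'll go to the left of the rib at crop (65,235).

```bash
python3 -m jog '[{"travel":[0.85,0.128,0],"yaw":0,"jaw":-1},{"travel":[0.85,0.128,0],"yaw":0,"jaw":-1},{"travel":[0.85,0.128,0],"yaw":0,"jaw":-1},{"travel":[0.85,0.128,0],"yaw":0,"jaw":-1},{"travel":[0.85,0.128,0],"yaw":0,"jaw":-1},{"travel":[0.85,0.128,0],"yaw":0,"jaw":-1},{"travel":[0.85,0.128,0],"yaw":0,"jaw":-1},{"travel":[0.85,0.128,0],"yaw":0,"jaw":-1},{"travel":[0.85,0.128,0],"yaw":0,"jaw":-1},{"travel":[0.85,0.128,0],"yaw":0,"jaw":-1},{"travel":[0.85,0.128,0],"yaw":0,"jaw":-1},{"travel":[0.85,0.128,0],"yaw":0,"jaw":-1},{"travel":[0.85,0.128,0.1],"yaw":0,"jaw":-1},{"travel":[0.85,0.128,0.1],"yaw":0,"jaw":-1},{"travel":[0.85,0.128,0.1],"yaw":0,"jaw":-1},{"travel":[0.85,0.128,0.1],"yaw":0,"jaw":-1}]'
python3 - <<'E'
from h import *
plan([car(.017,.158,.09)],23.6)
E
```

```text
t: 36.23
ee_pos: [0.4869, 0.4503, 0.1726]
tcp_rot: [-0.0, 0.548, 0.837, -0.001]
wrist_force: [0.1, -0.6, 0.5]
grip_width: 0.001
gripper_force: 0.0
travel [0.0047 0.0011 0.1651] mm 82.0
yaw 0.0 from 23.607584810734235
```

```bash
python3 -m jog '[{"travel":[0.004,0,0.05],"yaw":0,"jaw":-1},{"travel":[0.004,0,0.1],"yaw":0,"jaw":-1},{"travel":[0.004,0,0.14],"yaw":0,"jaw":-1},{"travel":[0.004,0,0.164],"yaw":0,"jaw":-1},{"travel":[0.004,0,0.164],"yaw":0,"jaw":-1},{"travel":[0.004,0,0.164],"yaw":0,"jaw":-1}]'
```

```text
t: 36.73
ee_pos: [0.4872, 0.4532, 0.0924]
tcp_rot: [0.0, 0.547, 0.837, 0.0]
wrist_force: [0.3, 0.5, 0.5]
grip_width: -0.003
gripper_force: 0.0
```

```bash
python3 -m jog '[{"travel":[-0.02,0,0],"yaw":0,"jaw":-1},{"travel":[-0.05,0,0],"yaw":0,"jaw":-1},{"travel":[-0.08,0,0],"yaw":0,"jaw":-1},{"travel":[-0.11,0,0],"yaw":0,"jaw":-1},{"travel":[-0.14,0,0],"yaw":0,"jaw":-1},{"travel":[-0.17,0,0],"yaw":0,"jaw":-1},{"travel":[-0.2,0,0],"yaw":0,"jaw":-1},{"travel":[-0.23,0,0],"yaw":0,"jaw":-1},{"travel":[-0.25,0,0],"yaw":0,"jaw":-1},{"travel":[-0.27,0,0],"yaw":0,"jaw":-1},{"travel":[-0.28,0,0],"yaw":0,"jaw":-1},{"travel":[-0.29,0,0],"yaw":0,"jaw":-1},{"travel":[-0.30,0,0],"yaw":0,"jaw":-1},{"travel":[-0.30,0,0],"yaw":0,"jaw":-1}]'; python3 - <<'E'
from h import *
p=st()[1]; print((p[:2]-C)@EX,(p[:2]-C)@EY)
E
```

```text
t: 37.9
ee_pos: [0.5467, 0.3149, 0.0909]
tcp_rot: [0.0, 0.547, 0.837, -0.001]
wrist_force: [0.6, -0.6, 0.1]
grip_width: -0.006
gripper_force: 0.0
0.017177828226143645 0.007712620481709238
```

```bash
python3 -m jog '[{"travel":[-0.008,0,0],"yaw":0,"jaw":-1},{"travel":[-0.016,0,0],"yaw":0,"jaw":-1},{"travel":[-0.022,0,0],"yaw":0,"jaw":-1},{"travel":[-0.028,0,0],"yaw":0,"jaw":-1},{"travel":[-0.028,0,0],"yaw":0,"jaw":-1},{"travel":[-0.028,0,0],"yaw":0,"jaw":-1}]'; python3 - <<'E'
from h import *
p=st()[1]; print((p[:2]-C)@EX,(p[:2]-C)@EY)
E
```

```text
t: 38.4
ee_pos: [0.5508, 0.3052, 0.0909]
tcp_rot: [-0.002, 0.548, 0.837, 0.001]
wrist_force: [-3.3, 7.7, -0.7]
grip_width: -0.004
gripper_force: 4.4
0.017054983437109476 -0.002861974079785229
```

8.4 N at the stop, and the two contact positions match the full 152 mm travel. The cover is shut. Next is the bolt.

```bash
python3 -m jog '[{"travel":[0.01,0,0],"yaw":0,"jaw":-1},{"travel":[0.02,0,-0.06],"yaw":0,"jaw":-1},{"travel":[0.02,0,-0.12],"yaw":0,"jaw":-1},{"travel":[-0.1,-0.2,-0.12],"yaw":0,"jaw":-1},{"travel":[-0.167,-0.287,-0.12],"yaw":0,"jaw":-1},{"travel":[-0.167,-0.287,-0.12],"yaw":0,"jaw":-1},{"travel":[-0.167,-0.287,-0.12],"yaw":0,"jaw":-1},{"travel":[-0.167,-0.287,-0.12],"yaw":0,"jaw":-1},{"travel":[-0.167,-0.287,-0.12],"yaw":0,"jaw":-1}]'; python3 - <<'E'
from h import *
plan([.4537,.170,.092],23.6)
E
```

```text
t: 39.15
ee_pos: [0.453, 0.1671, 0.1509]
tcp_rot: [0.0, 0.548, 0.836, -0.001]
wrist_force: [1.3, 0.2, 0.5]
grip_width: 0.001
gripper_force: 0.0
travel [0.0049 0.0037 0.1178] mm 58.0
yaw -0.0005 from 23.50781605789439
```

```bash
python3 -m jog '[{"travel":[0.004,0.003,0.06],"yaw":0,"jaw":-1},{"travel":[0.004,0.003,0.1],"yaw":0,"jaw":-1},{"travel":[0.004,0.003,0.116],"yaw":0,"jaw":-1},{"travel":[0.004,0.003,0.116],"yaw":0,"jaw":-1},{"travel":[0.004,0.003,0.12],"yaw":0,"jaw":-1},{"travel":[0.004,0.003,0.125],"yaw":0,"jaw":-1},{"travel":[0.004,0.003,0.129],"yaw":0,"jaw":-1},{"travel":[0.004,0.003,0.129],"yaw":0,"jaw":-1}]'
```

```text
t: 39.82
ee_pos: [0.4561, 0.1718, 0.0881]
tcp_rot: [0.001, 0.547, 0.837, 0.001]
wrist_force: [0.9, 0.5, -0.0]
grip_width: 0.0
gripper_force: 0.2
```

```bash
python3 -m jog '[{"travel":[-0.002,-0.006,0],"yaw":0,"jaw":-1},{"travel":[-0.002,-0.006,0.003],"yaw":0,"jaw":-1},{"travel":[-0.002,-0.006,0.006],"yaw":0,"jaw":-1},{"travel":[-0.002,-0.006,0.006],"yaw":0,"jaw":-1}]'
```

```text
t: 40.15
ee_pos: [0.4555, 0.1703, 0.0879]
tcp_rot: [0.002, 0.547, 0.837, 0.003]
wrist_force: [-1.4, 1.4, 13.9]
grip_width: -0.003
gripper_force: 6.8
```

```bash
python3 -m jog '[{"travel":[0,0.008,0],"yaw":0,"jaw":-1},{"travel":[0,0.016,0],"yaw":0,"jaw":-1},{"travel":[0,0.024,0],"yaw":0,"jaw":-1},{"travel":[0,0.032,0],"yaw":0,"jaw":-1},{"travel":[0,0.038,0],"yaw":0,"jaw":-1},{"travel":[0,0.042,0],"yaw":0,"jaw":-1},{"travel":[0,0.042,0],"yaw":0,"jaw":-1}]'
```

```text
t: 40.73
ee_pos: [0.4706, 0.177, 0.0878]
tcp_rot: [-0.002, 0.547, 0.837, -0.003]
wrist_force: [-13.6, -4.5, 25.6]
grip_width: 0.0
gripper_force: 12.6
```

The bolt stopped against 14 N at its original home position. I'll lift and move to the vent.

```bash
python3 -m jog '[{"travel":[0,0,-0.05],"yaw":0,"jaw":-1},{"travel":[0,0,-0.1],"yaw":0,"jaw":-1},{"travel":[0,0,-0.12],"yaw":0,"jaw":-1},{"travel":[0.34,0.0,-0.12],"yaw":0,"jaw":-1},{"travel":[0.34,0.0,-0.12],"yaw":0,"jaw":-1},{"travel":[0.34,0.0,-0.12],"yaw":0,"jaw":-1},{"travel":[0.34,0.0,-0.12],"yaw":0,"jaw":-1},{"travel":[0.34,0.0,-0.12],"yaw":0,"jaw":-1},{"travel":[0.34,0.0,-0.12],"yaw":0,"jaw":-1}]'; python3 - <<'E'
from h import *
im,d=shot('side'); save('s7',cv2.resize(im[130:230,185:335],None,fx=5,fy=5,interpolation=cv2.INTER_CUBIC))
im,d=shot('top'); save('t7',cv2.resize(im[185:325,85:245],None,fx=4.5,fy=4,interpolation=cv2.INTER_CUBIC))
plan([[.5014,.3735,.12],[.5014,.3735,.078]],23.6)
E
```

```text
t: 41.48
ee_pos: [0.4021, 0.335, 0.1433]
tcp_rot: [-0.0, 0.545, 0.838, -0.0]
wrist_force: [0.5, -0.3, 0.2]
grip_width: -0.0
gripper_force: 0.0
travel [-0.0045  0.2121  0.0465] mm 108.0
travel [-0.0044  0.2122  0.1305] mm 124.0
yaw 0.0004 from 23.680468557612443
```

View pics/s7.png

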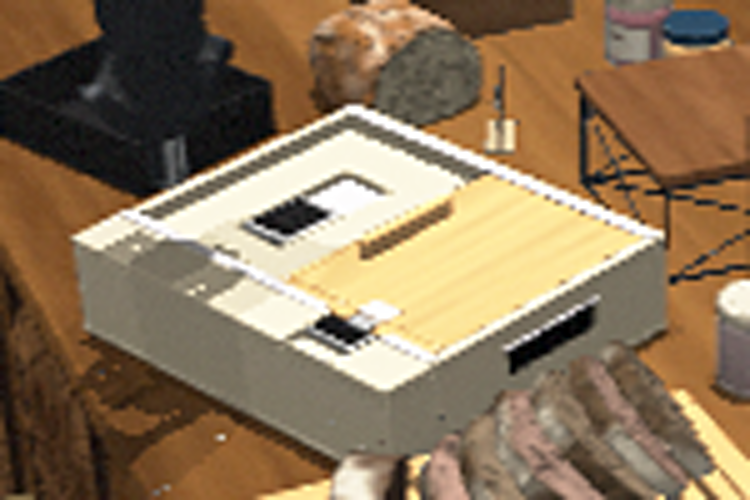

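The side view shows the cover shut and the bolt pad at (343,328), which was (323,340) when drawn. The tongue is back in the notch. The vent pad is at (290,217).

```bash
python3 -m jog '[{"travel":[-0.004,0.212,0],"yaw":0,"jaw":-1},{"travel":[-0.004,0.212,0],"yaw":0,"jaw":-1},{"travel":[-0.004,0.212,0],"yaw":0,"jaw":-1},{"travel":[-0.004,0.212,0],"yaw":0,"jaw":-1},{"travel":[-0.004,0.212,0.06],"yaw":0,"jaw":-1},{"travel":[-0.004,0.212,0.1],"yaw":0,"jaw":-1},{"travel":[-0.004,0.212,0.12],"yaw":0,"jaw":-1},{"travel":[-0.004,0.212,0.128],"yaw":0,"jaw":-1},{"travel":[-0.004,0.212,0.128],"yaw":0,"jaw":-1},{"travel":[-0.004,0.212,0.128],"yaw":0,"jaw":-1}]'
```

```text
t: 42.42
ee_pos: [0.5022, 0.3739, 0.0808]
tcp_rot: [0.0, 0.548, 0.837, 0.001]
wrist_force: [-0.1, 0.7, 0.6]
grip_width: 0.001
gripper_force: 0.0
```

```bash
python3 -m jog '[{"travel":[0,0,0.006],"yaw":0,"jaw":-1},{"travel":[0,0,0.011],"yaw":0,"jaw":-1},{"travel":[0,0,0.015],"yaw":0,"jaw":-1},{"travel":[0,0,0.018],"yaw":0,"jaw":-1},{"travel":[0,0,0.018],"yaw":0,"jaw":-1}]'
```

```text
t: 42.83
ee_pos: [0.5034, 0.3752, 0.0741]
tcp_rot: [0.001, 0.547, 0.837, 0.002]
wrist_force: [-0.3, -0.7, 7.5]
grip_width: -0.002
gripper_force: 3.8
```

```bash
python3 -m jog '[{"travel":[0,0,0.004],"yaw":0,"jaw":-1},{"travel":[0,0.008,0.004],"yaw":0,"jaw":-1},{"travel":[0,0.018,0.004],"yaw":0,"jaw":-1},{"travel":[0,0.03,0.004],"yaw":0,"jaw":-1},{"travel":[0,0.042,0.004],"yaw":0,"jaw":-1},{"travel":[0,0.054,0.004],"yaw":0,"jaw":-1},{"travel":[0,0.066,0.004],"yaw":0,"jaw":-1},{"travel":[0,0.078,0.004],"yaw":0,"jaw":-1},{"travel":[0,0.09,0.004],"yaw":0,"jaw":-1},{"travel":[0,0.098,0.004],"yaw":0,"jaw":-1},{"travel":[0,0.106,0.004],"yaw":0,"jaw":-1},{"travel":[0,0.109,0.004],"yaw":0,"jaw":-1},{"travel":[0,0.109,0.004],"yaw":0,"jaw":-1}]'
```

```text
t: 43.92
ee_pos: [0.5499, 0.396, 0.0739]
tcp_rot: [-0.002, 0.547, 0.837, -0.003]
wrist_force: [-12.1, -6.4, 20.8]
grip_width: -0.002
gripper_force: 10.2
```

```bash
python3 -m jog '[{"travel":[0,0,-0.05],"yaw":0,"jaw":-1},{"travel":[0,0,-0.1],"yaw":0,"jaw":-1},{"travel":[0,0,-0.18],"yaw":0,"jaw":-1},{"travel":[0.1,-0.45,-0.25],"yaw":0,"jaw":-1},{"travel":[0.1,-0.45,-0.25],"yaw":0,"jaw":-1},{"travel":[0.1,-0.45,-0.25],"yaw":0,"jaw":-1},{"travel":[0.1,-0.45,-0.25],"yaw":0,"jaw":-1},{"travel":[0.1,-0.45,-0.25],"yaw":0,"jaw":-1},{"travel":[0.1,-0.45,-0.25],"yaw":0,"jaw":-1},{"travel":[0.1,-0.45,-0.25],"yaw":0,"jaw":-1}]'; python3 - <<'E'
from h import *
im,d=shot('side'); save('s8',cv2.resize(im[110:290,185:400],None,fx=3.3,fy=3.3,interpolation=cv2.INTER_CUBIC))
E
```

```text
t: 44.75
ee_pos: [0.3212, 0.3512, 0.1945]
tcp_rot: [-0.0, 0.546, 0.838, 0.0]
wrist_force: [0.6, -0.0, -1.3]
grip_width: -0.002
gripper_force: 0.0
```

View pics/s8.png

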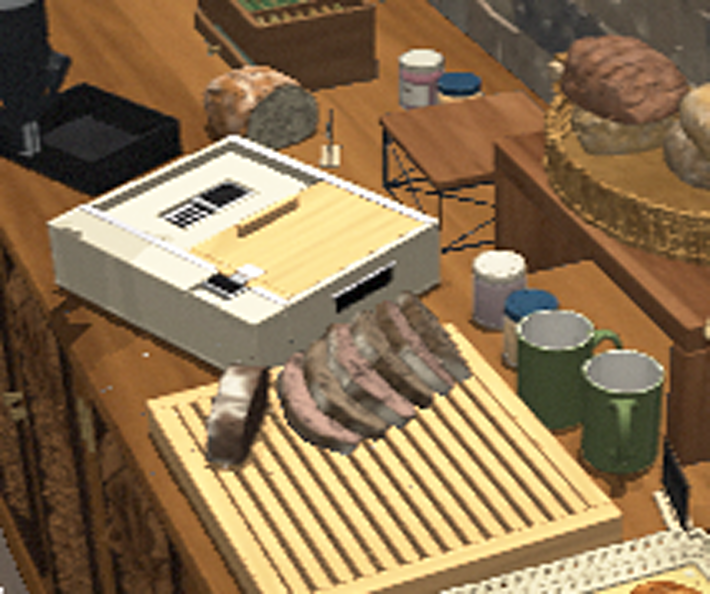

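The view shows the vent open with the grille bare at (188,212) and its pad at (225,193). The cover is shut, the bolt is home at (225,285), and the jars and mugs have not moved. I'll hand the job in.

```bash
python3 - <<'E'
from plant import bot
print(bot.job_done())
E
```

```text
the job is handed in; nothing more can be done
None
```

The job is handed in: all four buns present are in the carrier in a single layer, the cover is shut and bolted, the vent is fully open, and the pastry, jars and mug were left where they stood.

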